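# Free the stuck pin of the tile carrier and load it for the oven

## Robot

A 6-joint arm with a two-finger parallel gripper is mounted at the origin on the work surface. World frame = base frame: x ahead of the robot, y to its left, z up, the work surface at z = 0. Lengths are in m, angles in rad, forces in N, time in s.
With the tool pointing down it reaches from about 0.25 to 0.725 m from the base axis. Payload 4 kg.
Tool frame: the origin (TCP) lies midway between the tips of the shut fingers; the grasp point (between the pads) lies bot.tcp_to_grasp behind it (bot.tcp_to_grasp is the distance from the TCP to the grasp point, in m); z points along the fingers, y is the line along which they close (so a half turn about z gives the same grasp; the last joint's range is limited). The gripper opens to 85 mm and grips with 20 to 120 N. Pads are 22 mm wide; open, the fingers measure 114 mm over their backs; the gripper's body (76 mm by 85 mm) begins 54 mm behind the grasp point. The pads swing forward as they close: fully open they stand 13 mm farther back than shut.
Start: joints at [-1.191, 0.241, 0.005, 1.335, 0, 1.571], TCP at [0.185, -0.464, 0.231] pointing down, gripper open.
Joint ranges: [-2.72, 2.72], [-1.05, 1.87], [-1.09, 1.28], [-1.99, 2.15], [-1.42, 1.44], [-3.14, 3.14]. Speed limits (rad/s): [2.79, 2.79, 3.14, 3.14, 3.14, 3.14].

## Interface

Orientations are given as a unit quaternion [x, y, z, w].
In Python, from workcell import readout, camera, bot gives the robot as it stands. The module is installed in compiled form; this text tells all that it offers.
- The arm moves only by the tool jog_arm, never from a script. Its argument "motion" is a list of rows, each an object of numbers: "x", "y", "z": the shift along the tool's x, y, z in mm; "spin": the turn about the tool's z in degrees; "fingers": the closure, from -1 (fully open) to 1 (shut). A call has 1 to 8 rows; each row is the pose to reach, as a shift and turn from the pose commanded when the call began, along the tool's axes at that moment; what a row does not reach only later rows make up. A row lasts 1/8 s, in which the tool goes at most 62.5 mm and 10.7 degrees, less where a joint would pass 70% of its speed; a pose out of reach is approached as far as the arm can. A call with a gripper value outside its range is refused whole. The fingers move at their own pace and stop on an object; the grip force is fixed at half the most. Time passes only in rows, so rows that repeat a pose let the fingers close. It gives the time, the measured TCP pose, the force, the opening and the grip force at its end, in the units of the state.
- readout.get_obs(): the state, without advancing time (a new reading comes with each control period).
- camera(name): name is "side" or "top"; returns a dict with "pixels" (384x512x3 uint8, red, green, blue), "K" (3x3 intrinsics, pixels), "rvec" (rotation vector, rad) and "tvec" (3), from world to camera coordinates, as OpenCV has them. Camera axes: x right, y down, z forward; pixel columns grow to the right and rows downward; lengths in m; the calibration is good to about 2 mm. A picture is of the moment at which its call begins. There is no depth.
- bot.job_done(): hands the job in; it is judged then, once.
The state is a dict: "clock": time; "joint_pos": joint angles; "joint_vel": joint speeds; "tau": joint torques, N m; "eef_pos": TCP position; "tool_rot": TCP orientation; "ft_force": force on the tool from outside, world axes, zero at the start; "ft_torque": the same for the moment, N m; "grip_width": finger opening in m; "grasp_force": force on a finger pad.
Only numpy, scipy, OpenCV 4.12 (cv2) and the standard library are available. Lean on these libraries where they do the work, as an engineer would, in place of code of your own. Each camera call takes 0.05 s, during which the arm holds its last target. There are 200 camera calls.

## Task

The keeper bar of the tile carrier is locked by a pin stuck with dried paint: take the drift punch from its cork mat, drive the pin out from its blue tail end until its head stands well clear, then pull it out by the head, put it in the steel parts tray and lay the punch back on its mat. Swing the bar up and back, set every painted tile face up in one even row in the carrier (each squarely on a marked place and pushed back against the fence, no empty place between tiles), and swing the bar down again, fully closed over them. Leave the pens, the paint pot and the sponge where they are.

Things in the scene. Friction and masses are not known exactly. Their poses are not given: they have to be found in the camera images.
- carrier: aluminium tile carrier: base 130 (x) x 330 (y) x 6 mm, fixed. Origin: centre of its underside; 'carrier' coordinates: x to its back (away from the robot), y along the row, z up. Fence along the back: front face at x = 45, top at z = 22, y -152 to 152 mm; front open. Four places outlined in black, 75 mm apart. Wire handles at its ends reach y = 181 and -181. A clevis for the pin stands at mid front
- clevis (a point): carrier x = -48, y = 0, z = 28 mm, on the pin's axis, which runs along carrier y; own axes are the carrier's. Steel clevis: two dark cheek plates 42 mm high, x -60 to -36 mm, one at y -19.5 to -7.5, the other at y 7.5 to 23.5; the bar's 12 mm thick tongue lies between them. The pin passes through cheeks and tongue in 9.5 mm bores
- bar (a joint): angle of the steel keeper bar, rad: 0 closed, 1.95 fully up and back; locked at 0 by the pin. Hinge line along y at carrier x = 55, z = 25 mm. Stiff: it stays where it is left; about 3 N at the handle moves it. Closed, it covers the row 4 mm above the tiles and its flange hangs 6 mm in front of them, so it shuts only over tiles at the fence. Beyond 1.7 it is clear of the places
- bar_handle (a point): centre of the bar's red round grip, a cylinder 22 mm in diameter, 26 mm long along carrier y, at the front end of the tongue; closed it is at carrier x = -88, y = 0, z = 28 mm (143 mm from the hinge line), open at 1.95 rad about 160 mm high behind the fence
- pin_mid (a point): middle of the stuck pin, 65 mm long along own y (own axes as the carrier's at first): 8 mm steel shank, blue tail at -y, brass head 13 mm wide, 8 mm thick at +y. At first at carrier x = -48, y = -9, z = 28 mm: tail 22 mm proud of the -y cheek (end at y = -41.5), head flush in a pocket of the +y cheek. It moves only to +y, held by 5 to 9 N of dried paint until quite out, 65 mm on
- pin_head (a point): centre of the pin's brass head, 28.5 mm from its middle towards own +y. Not grippable at first; once the tail is driven flush with its cheek (22 mm) the head stands clear and can be pinched and pulled along carrier +y
- punch_mid (a point): middle of the drift punch, 150 mm long, 120 g, lying level, 7 mm above what it lies on. Dark octagonal body 14 mm thick with an orange band, own x -75 (butt) to +17 mm; then a round, flat-ended 8 mm steel tip to x = +75 mm, which just goes into the bore behind the pin
- mat: cork mat 60 (x) x 200 (y) x 4 mm, fixed, the punch's place. Origin: centre of its underside. The punch lies on it along y at first, tip to +y
- parts_tray: open square steel parts tray, 125 x 125 mm, walls 3 mm thick and 18 mm high, floor 3 mm, fixed. Origin: centre of its underside
- tile0_mid (a point): centre of the painted blue ceramic tile, 45 x 45 x 10 mm, 50 g, own z up, sides along own x and y; None if it is not there in this run. Any tile may go on any place
- tile1_mid (a point): centre of the painted red ceramic tile, 45 x 45 x 10 mm, 50 g, own z up, sides along own x and y; None if it is not there in this run. Any tile may go on any place
- tile2_mid (a point): centre of the painted green ceramic tile, 45 x 45 x 10 mm, 50 g, own z up, sides along own x and y; None if it is not there in this run. Any tile may go on any place
- tile3_mid (a point): centre of the painted yellow ceramic tile, 45 x 45 x 10 mm, 50 g, own z up, sides along own x and y; None if it is not there in this run. Any tile may go on any place
- place0 (a point): centre of marked place 0 at floor level, carrier x = 22.5, y = -112.5 , z = 6 mm: a tile centred here touches the fence; its own axes are the carrier's
- place1 (a point): centre of marked place 1 at floor level, carrier x = 22.5, y = -37.5 , z = 6 mm: a tile centred here touches the fence; its own axes are the carrier's
- place2 (a point): centre of marked place 2 at floor level, carrier x = 22.5, y = 37.5 , z = 6 mm: a tile centred here touches the fence; its own axes are the carrier's
- place3 (a point): centre of marked place 3 at floor level, carrier x = 22.5, y = 112.5 , z = 6 mm: a tile centred here touches the fence; its own axes are the carrier's
- paint_pot: small amber paint pot with an orange cap, 42 mm wide, 42 mm high; bystander, origin centre of its underside
- pen_blue: blue felt pen, 125 x 13 mm, lying; bystander, origin centre of its underside
- pen_black: black felt pen, 125 x 13 mm, lying; bystander, origin centre of its underside
- sponge: washing-up sponge, 85 x 55 x 31 mm; bystander, origin centre of its underside
Things that resemble listed ones, but are neither listed nor needed, are in the scene too. There is more than one size of the parts_tray; the job needs the smallest.

How it is judged:
On the way, in this order (a step that is already met when the one before it is completed fails the run):
1. the punch has driven the pin at least 12 mm out from the tail end (y of pin_mid in the frame of carrier above 0.003 m and contact force between punch and pin above 0.5 N).
2. the pin is out and lies in the parts tray (x of pin_mid in the frame of parts_tray between -0.055 and 0.055 m and y of pin_mid in the frame of parts_tray between -0.055 and 0.055 m and height (world z) of pin_mid below 0.025 m), for 0.2 s.
3. the bar is swung up (beyond 1.2 rad) (value of joint bar above 1.2 rad), for 0.2 s.
At the end, for the whole second after the job is handed in: every tile flat on a marked place, 5 mm front to back, 8 mm along the row, 0.12 rad, no empty place between; bar below 0.06 rad; pin in the parts tray; punch on its mat (its middle within 35 mm of the centre across, 60 mm along); all at rest (all of step 2 and ((x of tile0_mid in the frame of place0 between -0.005 and 0.005 m and y of tile0_mid in the frame of place0 between -0.008 and 0.008 m) or (x of tile0_mid in the frame of place1 between -0.005 and 0.005 m and y of tile0_mid in the frame of place1 between -0.008 and 0.008 m) or (x of tile0_mid in the frame of place2 between -0.005 and 0.005 m and y of tile0_mid in the frame of place2 between -0.008 and 0.008 m) or (x of tile0_mid in the frame of place3 between -0.005 and 0.005 m and y of tile0_mid in the frame of place3 between -0.008 and 0.008 m)) and ((x of tile1_mid in the frame of place0 between -0.005 and 0.005 m and y of tile1_mid in the frame of place0 between -0.008 and 0.008 m) or (x of tile1_mid in the frame of place1 between -0.005 and 0.005 m and y of tile1_mid in the frame of place1 between -0.008 and 0.008 m) or (x of tile1_mid in the frame of place2 between -0.005 and 0.005 m and y of tile1_mid in the frame of place2 between -0.008 and 0.008 m) or (x of tile1_mid in the frame of place3 between -0.005 and 0.005 m and y of tile1_mid in the frame of place3 between -0.008 and 0.008 m)) and ((x of tile2_mid in the frame of place0 between -0.005 and 0.005 m and y of tile2_mid in the frame of place0 between -0.008 and 0.008 m) or (x of tile2_mid in the frame of place1 between -0.005 and 0.005 m and y of tile2_mid in the frame of place1 between -0.008 and 0.008 m) or (x of tile2_mid in the frame of place2 between -0.005 and 0.005 m and y of tile2_mid in the frame of place2 between -0.008 and 0.008 m) or (x of tile2_mid in the frame of place3 between -0.005 and 0.005 m and y of tile2_mid in the frame of place3 between -0.008 and 0.008 m)) and ((x of tile3_mid in the frame of place0 between -0.005 and 0.005 m and y of tile3_mid in the frame of place0 between -0.008 and 0.008 m) or (x of tile3_mid in the frame of place1 between -0.005 and 0.005 m and y of tile3_mid in the frame of place1 between -0.008 and 0.008 m) or (x of tile3_mid in the frame of place2 between -0.005 and 0.005 m and y of tile3_mid in the frame of place2 between -0.008 and 0.008 m) or (x of tile3_mid in the frame of place3 between -0.005 and 0.005 m and y of tile3_mid in the frame of place3 between -0.008 and 0.008 m)) and angle between each of tile0_mid, tile1_mid, tile2_mid, tile3_mid's own z axis and vertical below 0.12 rad and height (world z) of each of tile0_mid, tile1_mid, tile2_mid, tile3_mid below 0.03 m and (angle between the x axis of tile0_mid and the x axis of carrier, either way round below 0.12 rad or angle between the x axis of tile0_mid and the y axis of carrier, either way round below 0.12 rad) and (angle between the x axis of tile1_mid and the x axis of carrier, either way round below 0.12 rad or angle between the x axis of tile1_mid and the y axis of carrier, either way round below 0.12 rad) and (angle between the x axis of tile2_mid and the x axis of carrier, either way round below 0.12 rad or angle between the x axis of tile2_mid and the y axis of carrier, either way round below 0.12 rad) and (angle between the x axis of tile3_mid and the x axis of carrier, either way round below 0.12 rad or angle between the x axis of tile3_mid and the y axis of carrier, either way round below 0.12 rad) and not (horizontal distance between any of tile0_mid, tile1_mid, tile2_mid, tile3_mid and place0 below 0.012 m and not (horizontal distance between any of tile0_mid, tile1_mid, tile2_mid, tile3_mid and place1 below 0.012 m) and (horizontal distance between any of tile0_mid, tile1_mid, tile2_mid, tile3_mid and place2 below 0.012 m or horizontal distance between any of tile0_mid, tile1_mid, tile2_mid, tile3_mid and place3 below 0.012 m)) and not ((horizontal distance between any of tile0_mid, tile1_mid, tile2_mid, tile3_mid and place0 below 0.012 m or horizontal distance between any of tile0_mid, tile1_mid, tile2_mid, tile3_mid and place1 below 0.012 m) and not (horizontal distance between any of tile0_mid, tile1_mid, tile2_mid, tile3_mid and place2 below 0.012 m) and horizontal distance between any of tile0_mid, tile1_mid, tile2_mid, tile3_mid and place3 below 0.012 m) and value of joint bar below 0.06 rad and linear speed of each of pin, punch, tile0, tile1, tile2, tile3 below 0.03 m/s and x of punch_mid in the frame of mat between -0.035 and 0.035 m and y of punch_mid in the frame of mat between -0.06 and 0.06 m and height (world z) of punch_mid below 0.02 m); the robot touches nothing.
It fails at once if a pen, the paint pot or the sponge is moved more than 30 mm (distance of any of paint_pot, pen_blue, pen_black, sponge from where it was at the start of the episode above 0.03 m).
Of tile0, tile1, tile2, tile3 only 2 to 4 are there at a start; the rules pass over those that are not, and their reading is None.
At some moment in a run one of tile0, tile1, tile2, tile3 may be knocked a few centimetres aside while the robot is not near it.
It also fails if it takes over 210 s, if anything falls off the work surface, if the arm or the gripper's body presses on something with over 40 N, if the wrist force passes 120 N, or if a joint passes its speed limit or range.

## Working session

There is one attempt and no reset: what is moved stays moved. The work goes in short steps, Python scripts to look and compute and a tool call to move; the robot and the scene stay as the last step left them, time stands still between calls to the robot, and variables do not carry over. Pictures are saved under pics/ and viewed, at most 14 in all, crops included, and the job is handed in when it is done.

Besides the shell and the picture viewer there is one more tool, called after "Call:" by a JSON object that holds its "name" and its "arguments", one argument or row to a line. jog_arm: Moves the arm, as the interface text tells. Its arguments: {"type":"object","properties":{"motion":{"type":"array"}},"required":["motion"]}

```bash
mkdir -p pics; cat > h.py <<'E'
import numpy as np, cv2
from workcell import readout, camera, bot
def cam(n):
    c=camera(n); R=cv2.Rodrigues(np.array(c['rvec'],float))[0]
    return dict(img=cv2.cvtColor(c['pixels'],cv2.COLOR_RGB2BGR),K=np.array(c['K'],float),R=R,t=np.array(c['tvec'],float).ravel())
def ray(c,u,v):
    d=c['R'].T@np.linalg.solve(c['K'],[u,v,1.]); return -c['R'].T@c['t'], d/np.linalg.norm(d)
def onz(c,u,v,z):
    o,d=ray(c,u,v); return o+d*(z-o[2])/d[2]
def tri(c1,p1,c2,p2):
    A=np.zeros((3,3));b=np.zeros(3);rs=[ray(c1,*p1),ray(c2,*p2)]
    for o,d in rs:
        P=np.eye(3)-np.outer(d,d);A+=P;b+=P@o
    x=np.linalg.solve(A,b); return x,[np.linalg.norm((np.eye(3)-np.outer(d,d))@(x-o)) for o,d in rs]
def proj(c,p):
    q=c['K']@(c['R']@np.asarray(p,float)+c['t']); return q[:2]/q[2]
E
python3 - <<'E'
from h import *
np.set_printoptions(precision=4,suppress=True)
for n in('top','side'):
    c=cam(n); cv2.imwrite(f'pics/{n}0.png',cv2.resize(c['img'],(800,600),interpolation=cv2.INTER_CUBIC)); np.savez(f'{n}0.npz',**c); print(n,-c['R'].T@c['t'],c['K'][0,0],c['R'][2])
o=readout.get_obs(); print(o['eef_pos'],o['tool_rot'],o['clock'],bot.tcp_to_grasp)
E
```

```text
top [ 0.3182 -0.1194  1.2949] 442.22595897020597 [ 0.1205  0.0136 -0.9926]
side [ 0.0741 -0.9745  0.6561] 371.6346904247281 [ 0.3291  0.7752 -0.5391]
[ 0.1852 -0.4639  0.2305] [ 0.982   0.1888 -0.0002 -0.0009] 0.1 0.0187
```

View pics/top0.png

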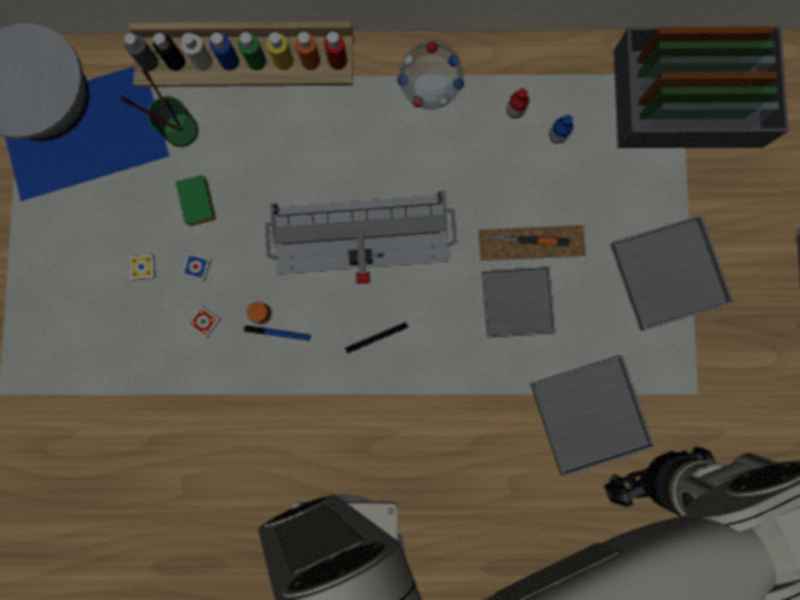

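View pics/side0.png

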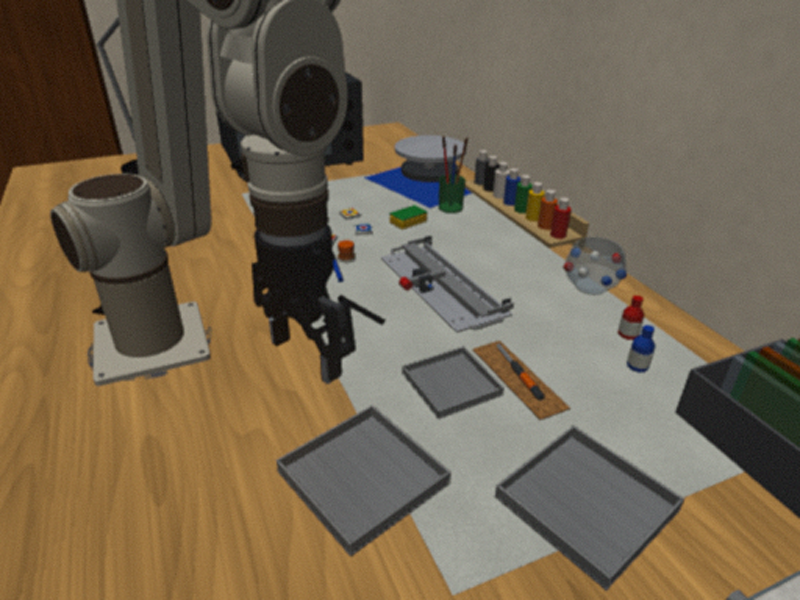

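Top view: yellow tile at (142,267), blue at (196,267) and red at (204,321); there is no green one. The carrier is around (360,235), the punch around (530,240) on its mat, and the smallest tray at (518,302). The side view agrees. I'll enlarge both.

```bash
python3 - <<'E'
from h import *
t=np.load('top0.npz')['img'];s=np.load('side0.npz')['img']
def crop(i,x0,y0,w,h,k):
    o=cv2.resize(i[y0:y0+h,x0:x0+w],None,fx=k,fy=k,interpolation=cv2.INTER_CUBIC)
    o=cv2.convertScaleAbs(o,alpha=1.5,beta=10)
    for x in range(-(-x0//20)*20,x0+w,20): cv2.putText(o,str(x),(int((x-x0)*k),10),0,.35,(0,0,255),1); cv2.line(o,(int((x-x0+.5)*k),12),(int((x-x0+.5)*k),18),(0,0,255),1)
    for y in range(-(-y0//20)*20,y0+h,20): cv2.putText(o,str(y),(0,int((y-y0+.5)*k)),0,.35,(0,0,255),1)
    return o
a=crop(t,165,115,200,105,4);b=crop(t,75,155,200,45,4)
cv2.imwrite('pics/topA.png',np.vstack([a,b]))
cv2.imwrite('pics/sideA.png',crop(s,200,115,180,155,3.8))
cv2.imwrite('pics/topB.png',crop(t,75,150,130,80,6))
E
```

```text
(no output)
```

View pics/topA.png

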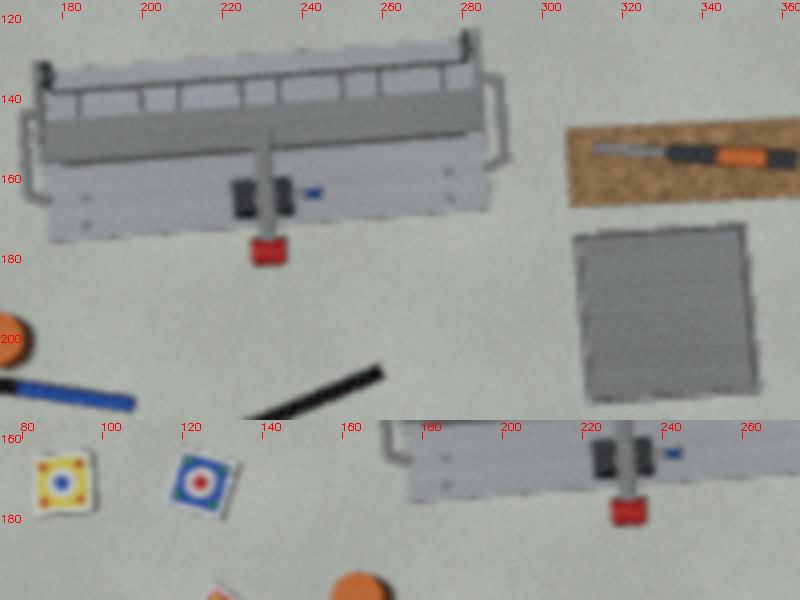

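View pics/sideA.png

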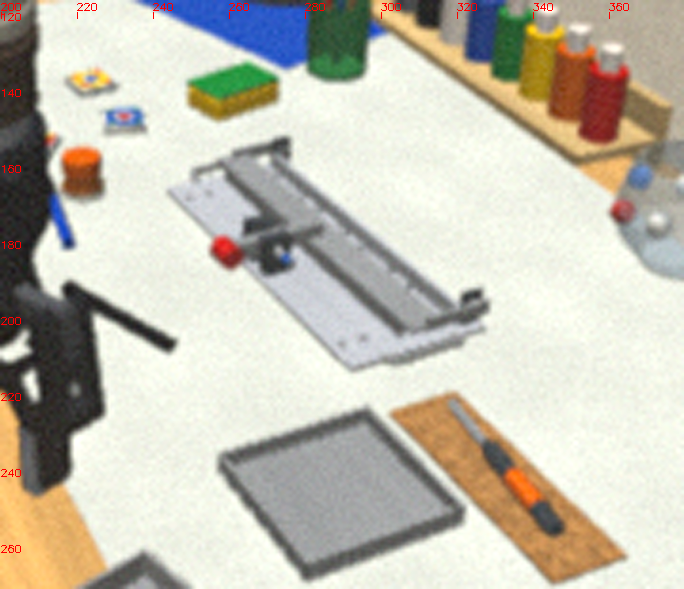

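View pics/topB.png

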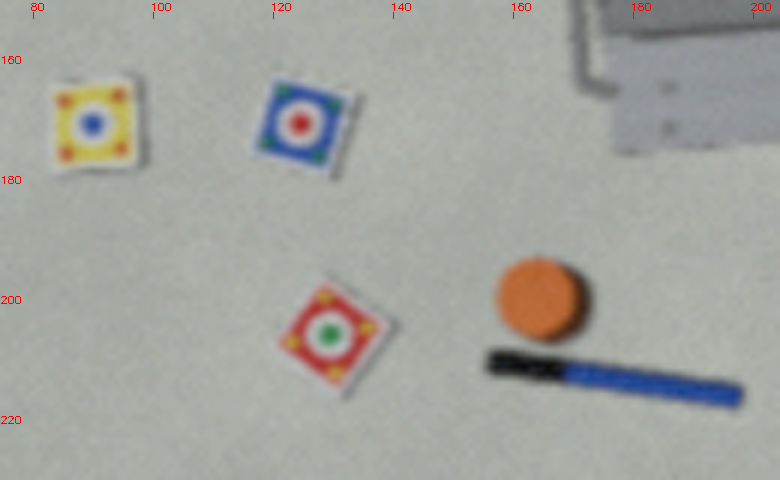

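Crops: the base front corners are at topA (49,242) and (490,208), the red grip at (268,251), the tail end at (322,193) and the punch tip at (593,149). Tile centres in topB are at (93,124), (300,124) and (330,334). Next I'll fit poses from both views.

```bash
cat > fit.py <<'E'
from h import *
from scipy.optimize import least_squares
np.set_printoptions(precision=4,suppress=True)
T=dict(np.load('top0.npz'));S=dict(np.load('side0.npz'))
f=lambda x0,y0,k:(lambda p:np.array([(p[0]+.5)/k-.5+x0,(p[1]+.5)/k-.5+y0]))
ta,sa,tb=f(165,115,4),f(200,115,3.8),f(75,150,6)
E
python3 - <<'E'
from fit import *
L=[(T,ta((49,242)),(-65,165,4)),(T,ta((490,208)),(-65,-165,4)),(T,ta((268,251)),(-88,0,35)),(T,ta((322,193)),(-48,-41.5,29)),
(S,sa((352,370)),(-65,-165,3)),(S,sa((168,190)),(-65,165,5)),(S,sa((227,251)),(-90,-2,30)),(S,sa((485,327)),(65,-165,5)),(S,sa((288,260)),(-48,-41,29))]
def w(q,p):
    c,s=np.cos(q[2]),np.sin(q[2]);p=np.array(p)/1000
    return np.array([q[0]+c*p[0]-s*p[1],q[1]+s*p[0]+c*p[1],p[2]+q[3]])
r=least_squares(lambda q:np.concatenate([(proj(c,w(q,p))-m) for c,m,p in L]),[.45,-.05,0,0],loss='soft_l1')
print('carrier',r.x);print(np.array([proj(c,w(r.x,p))-m for c,m,p in L]))
q=r.x
for n,a,b in[('handle',(268,251),(227,251)),('tail',(320,193),(288,259)),('tip',(593,149),(452,400)),('band',(742,157),(521,485))]: print(n,*tri(T,ta(a),S,sa(b)))
print('butt',onz(T,364.8,154.9,.013))
for n,a,b in[('y',(93,124),(92,80)),('b',(300,124),(125,118))]: print(n,*tri(T,tb(a),S,sa(b)))
for n,a in[('y',(93,124)),('b',(300,124)),('r',(330,334))]: print(n,onz(T,*tb(a),.01))
for n,C in[('b',[(277,82),(345,103),(323,168),(256,150)]),('r',[(323,285),(383,327),(342,388),(278,342)]),('y',[(57,88),(128,86),(131,160),(57,163)])]:
    P=[onz(T,*tb(c),.01) for c in C]; print(n,[np.rad2deg(np.arctan2(*(P[(i+1)%4]-P[i])[1::-1]))%90 for i in range(4)],[np.linalg.norm(P[(i+1)%4]-P[i]) for i in range(4)])
P=[]
for a,b in zip([(574,236),(745,226),(758,393),(588,403)],[(368,410),(463,517),(307,578),(220,460)]):
    x,e=tri(T,ta(a),S,sa(b));print(x,e);P.append(x)
print('tray',np.mean(P,0))
o=readout.get_obs();R=cv2.Rodrigues(np.zeros(3))[0]
from scipy.spatial.transform import Rotation
print(Rotation.from_quat(o['tool_rot']).as_matrix(),o['grip_width'])
E
```

```text
carrier [ 0.5924 -0.0266  0.0717  0.0015]
[[-0.6211 -0.1158]
 [ 0.4973  0.0819]
 [ 0.0829 -0.3678]
 [ 0.0642 -0.2272]
 [-0.3584  0.0555]
 [-0.6386 -0.5485]
 [-0.5066  0.3128]
 [ 0.0877 -0.2486]
 [ 0.6966  0.7676]]
handle [ 0.505  -0.0325  0.0306] [np.float64(0.0006448300450050331), np.float64(0.0006448300450050932)]
tail [ 0.5458 -0.0698  0.0341] [np.float64(0.0003880620499212005), np.float64(0.00038806204992097187)]
tip [ 0.583  -0.2706  0.0144] [np.float64(0.0012887132854356603), np.float64(0.0012887132854354994)]
band [ 0.5737 -0.3777  0.0194] [np.float64(0.0007497570492538779), np.float64(0.0007497570492537661)]
butt [ 0.5724 -0.4223  0.013 ]
y [0.5307 0.388  0.0102] [np.float64(0.0005661254794960569), np.float64(0.0005661254794961714)]
b [0.5306 0.2856 0.0097] [np.float64(0.000842987352448462), np.float64(0.0008429873524484753)]
y [0.5302 0.3882 0.01  ]
b [0.5298 0.2857 0.01  ]
r [0.4261 0.2675 0.01  ]
b [np.float64(72.65612575463678), np.float64(73.13363740313599), np.float64(74.82217971905816), np.float64(74.86593099358043)] [np.float64(0.0356487685893022), np.float64(0.033780
[... 424 characters left out ...]
765212886971), np.float64(2.6158586543582545)] [np.float64(0.03521331363659392), np.float64(0.037063018993651414), np.float64(0.03656849700548748), np.float64(0.037476234820567694)]
[ 0.5189 -0.2559  0.0136] [np.float64(0.0018335517289705533), np.float64(0.001833551728970757)]
[ 0.5251 -0.381   0.0096] [np.float64(0.0002984606987870116), np.float64(0.0002984606987872495)]
[ 0.4032 -0.3881  0.0054] [np.float64(0.0006519476463485094), np.float64(0.000651947646348429)]
[ 0.3961 -0.2639  0.0113] [np.float64(0.0009541188662833003), np.float64(0.0009541188662832746)]
tray [ 0.4608 -0.3222  0.01  ]
[[ 0.9287  0.3707 -0.0007]
 [ 0.3707 -0.9287  0.0017]
 [ 0.     -0.0019 -1.    ]] 0.08526605782191951
```

```bash
cat > go.py <<'E'
import sys
from h import *
from scipy.spatial.transform import Rotation
Q=np.array([.5924,-.0266,.0717])
def cw(x,y):
    c,s=np.cos(Q[2]),np.sin(Q[2]); return Q[0]+(c*x-s*y)/1000,Q[1]+(s*x+c*y)/1000
def go(*tg):
    o=readout.get_obs();p=np.array(o['eef_pos']);R=Rotation.from_quat(o['tool_rot']).as_matrix()
    yaw=np.rad2deg(np.arctan2(R[1,0],R[0,0])); print('at',p.round(4),'yaw',yaw.round(1),'F',np.round(o['ft_force'],1),'w',round(o['grip_width'],4),'g',round(o['grasp_force'],1),'t',round(o['clock'],1),'tilt',R[:2,2].round(4))
    for x,y,z,a in tg: print('shift',(R.T@(np.array([x,y,z])-p)*1000).round(1),'spin',round(-((a-yaw+180)%360-180),1))
    T=None
E
python3 - <<'E'
from go import *
go((.5773,-.3565,.10,86),(.5773,-.3565,.005,86))
t=dict(np.load('top0.npz'))
print('mat',np.mean([onz(t,u/1.5625,v/1.5625,.004) for u,v in[(480,230),(585,226),(586,256),(481,260)]],0))
E
```

```text
at [ 0.1852 -0.4639  0.2305] yaw 21.8 F [0.1 0.  0. ] w 0.0853 g 0.0 t 0.1 tilt [-0.0007  0.0017]
shift [404.   45.9 130.4] spin -64.2
shift [404.   46.1 225.4] spin -64.2
mat [ 0.57266436 -0.35440031  0.004     ]
```

Call:
{"name": "jog_arm", "arguments": {
  "motion": [
    {"x":60,"y":6,"z":0,"spin":-10},
    {"x":120,"y":12,"z":10,"spin":-20},
    {"x":180,"y":20,"z":30,"spin":-30},
    {"x":240,"y":28,"z":50,"spin":-40},
    {"x":300,"y":34,"z":70,"spin":-50},
    {"x":360,"y":40,"z":90,"spin":-60},
    {"x":404,"y":46,"z":110,"spin":-64},
    {"x":404,"y":46,"z":120,"spin":-64}
  ]
}}

```text
validation failed for argument at $.mo...
```

```bash
python3 - <<'E'
from go import *
go((.5773,-.3565,.005,86))
for n in('top','side'):
    c=cam(n); np.savez(n+'1.npz',**c); g=proj(c,(.5773,-.3565,.05)); x,y=np.clip(g-[50,55],0,[412,280]).astype(int)
    print(n,x,y); cv2.imwrite(f'{n}1.png',cv2.resize(c['img'][y:y+110,x:x+100],None,fx=4,fy=4,interpolation=cv2.INTER_CUBIC))
cv2.imwrite('pics/p1.png',np.hstack([cv2.imread('top1.png'),cv2.imread('side1.png')]))
E
```

```text
at [ 0.1852 -0.4639  0.2305] yaw 21.8 F [0.1 0.  0. ] w 0.0853 g 0.0 t 0.1 tilt [-0.0007  0.0017]
shift [404.   46.1 225.4] spin -64.2
top 294 95
side 285 172
```

View pics/p1.png

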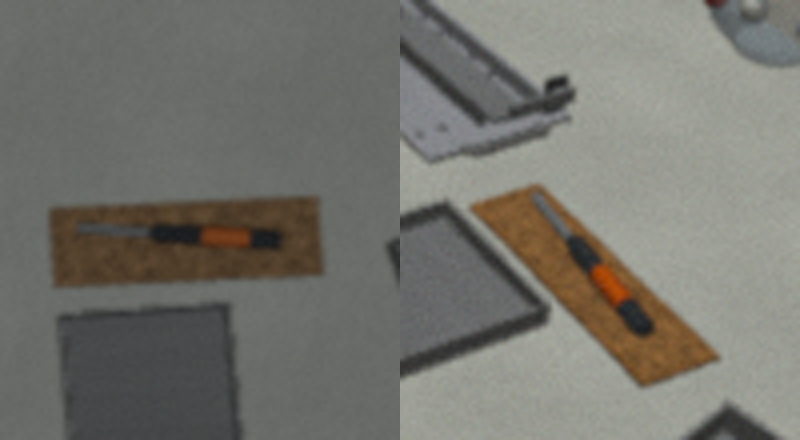

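The move call was refused, so nothing moved. I suspect each row needs all five keys. The picture confirms the punch on its mat, with the tip at (78,229) and the butt at (280,240) in the left crop.

Call:
{"name": "jog_arm", "arguments": {
  "motion": [
    {"x":60,"y":6,"z":0,"spin":-10,"fingers":-1},
    {"x":120,"y":12,"z":10,"spin":-20,"fingers":-1},
    {"x":180,"y":20,"z":30,"spin":-30,"fingers":-1},
    {"x":240,"y":28,"z":50,"spin":-40,"fingers":-1},
    {"x":300,"y":34,"z":70,"spin":-50,"fingers":-1},
    {"x":360,"y":40,"z":90,"spin":-60,"fingers":-1},
    {"x":404,"y":46,"z":110,"spin":-64,"fingers":-1},
    {"x":404,"y":46,"z":120,"spin":-64,"fingers":-1}
  ]
}}

```text
clock: 1.2
eef_pos: [0.58, -0.3546, 0.1077]
tool_rot: [0.731, 0.682, -0.0, -0.002]
ft_force: [-2.2, -0.4, -0.5]
grip_width: 0.0854
grasp_force: 0.0
```

```bash
python3 - <<'E'
from go import *
go((.5773,-.3565,.005,86))
E
```

```text
at [ 0.58   -0.3546  0.1077] yaw 86.0 F [-2.2 -0.4 -0.5] w 0.0854 g 0.0 t 1.2 tilt [-0.0025  0.0021]
shift [ -2.2  -2.2 102.7] spin 0.0
```

Call:
{"name": "jog_arm", "arguments": {
  "motion": [
    {"x":0,"y":0,"z":0,"spin":0,"fingers":-0.2},
    {"x":0,"y":0,"z":0,"spin":0,"fingers":-0.2},
    {"x":0,"y":0,"z":40,"spin":0,"fingers":-0.2},
    {"x":0,"y":0,"z":80,"spin":0,"fingers":-0.2},
    {"x":0,"y":0,"z":105,"spin":0,"fingers":-0.2},
    {"x":0,"y":0,"z":105,"spin":0,"fingers":-0.2},
    {"x":0,"y":0,"z":105,"spin":0,"fingers":1},
    {"x":0,"y":0,"z":105,"spin":0,"fingers":1}
  ]
}}

```text
clock: 2.2
eef_pos: [0.5788, -0.3585, 0.0089]
tool_rot: [0.733, 0.68, 0.001, 0.002]
ft_force: [0.8, -0.6, 0.0]
grip_width: 0.0151
grasp_force: 0.0
```

Call:
{"name": "jog_arm", "arguments": {
  "motion": [
    {"x":0,"y":0,"z":0,"spin":0,"fingers":1},
    {"x":0,"y":0,"z":0,"spin":0,"fingers":1},
    {"x":0,"y":0,"z":0,"spin":0,"fingers":1}
  ]
}}

```text
clock: 2.58
eef_pos: [0.579, -0.3584, 0.0091]
tool_rot: [0.733, 0.68, 0.0, 0.002]
ft_force: [-0.5, -0.6, 6.1]
grip_width: 0.0122
grasp_force: 61.3
```

```bash
python3 - <<'E'
from go import *
go((.5773,-.3565,.1,94.1))
E
```

```text
at [ 0.579  -0.3584  0.0091] yaw 85.7 F [-0.5 -0.6  6.1] w 0.0122 g 61.3 t 2.6 tilt [ 0.0036 -0.0028]
shift [  1.6  -1.5 -90.9] spin -8.4
```

Call:
{"name": "jog_arm", "arguments": {
  "motion": [
    {"x":0,"y":0,"z":-20,"spin":0,"fingers":1},
    {"x":0,"y":0,"z":-60,"spin":0,"fingers":1},
    {"x":0,"y":0,"z":-100,"spin":-8,"fingers":1},
    {"x":0,"y":0,"z":-100,"spin":-8,"fingers":1},
    {"x":0,"y":0,"z":-100,"spin":-8,"fingers":1},
    {"x":0,"y":0,"z":-100,"spin":-8,"fingers":1}
  ]
}}

```text
clock: 3.32
eef_pos: [0.5764, -0.3565, 0.1041]
tool_rot: [0.684, 0.73, -0.0, -0.002]
ft_force: [0.2, -0.1, -0.9]
grip_width: 0.012
grasp_force: 60.4
```

```bash
python3 - <<'E'
from go import *
go((.5773,-.3565,.1,94.1))
o=readout.get_obs();p=np.array(o['eef_pos'])
for n in('top','side'):
    c=cam(n); np.savez(n+'1.npz',**c); g=proj(c,p); x,y=np.clip(g-[50,55],0,[412,280]).astype(int)
    print(n,x,y,g); cv2.imwrite(f'{n}1.png',cv2.resize(c['img'][y:y+110,x:x+100],None,fx=4,fy=4,interpolation=cv2.INTER_CUBIC))
cv2.imwrite('pics/p2.png',cv2.convertScaleAbs(np.hstack([cv2.imread('top1.png'),cv2.imread('side1.png')]),alpha=1.5))
E
```

```text
at [ 0.5764 -0.3565  0.1041] yaw 93.7 F [ 0.2 -0.1 -0.9] w 0.012 g 60.4 t 3.3 tilt [-0.0033  0.0021]
shift [-0.   0.9  4.1] spin -0.4
top 298 92 [348.34715559 147.00827577]
side 287 156 [337.47434504 211.24594836]
```

View pics/p2.png

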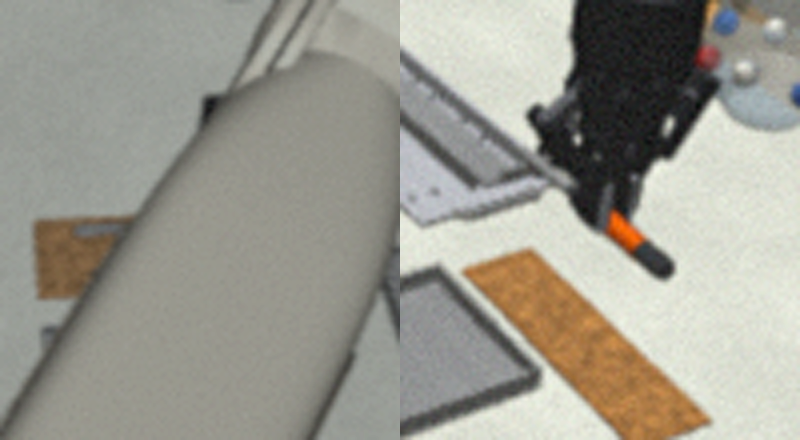

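Right crop: the punch is held level, with the tip near (522,151) and the butt at (665,270). The tip also shows in the top crop at (75,232).

```bash
python3 - <<'E'
from go import *
np.set_printoptions(precision=4,suppress=True)
T=dict(np.load('top1.npz'));S=dict(np.load('side1.npz'))
print('tip',*tri(T,(298+75/4,92+58-.5),S,(287+122/4,156+151/4-.5)))
p=np.array(readout.get_obs()['eef_pos']);R=Rotation.from_quat(readout.get_obs()['tool_rot']).as_matrix()
for L in(70,80,90):
  for h in(0,3,6):
    tip=p+R[:,0]*L/1000-R[:,2]*h/1000; print(L,h,tip,proj(T,tip)-[298,92],proj(S,tip)-[287,156])
d=R[:,0]
print('pre',cw(-48,-41.5-83-6)); x,y=cw(-48,-41.5-85-8); go((x,y,.1,94.1))
E
```

```text
tip [ 0.5697 -0.2699  0.1081] [np.float64(0.0006785834001577929), np.float64(0.0006785834001578133)]
70 0 [ 0.5721 -0.2869  0.1045] [24.8843 56.628 ] [34.2652 41.3994]
70 3 [ 0.5722 -0.2869  0.1075] [25.0365 56.394 ] [34.3869 40.4654]
70 6 [ 0.5722 -0.2869  0.1105] [25.1895 56.1589] [34.5091 39.5283]
80 0 [ 0.5715 -0.2769  0.1046] [21.2358 56.8763] [32.069  39.5502]
80 3 [ 0.5715 -0.2769  0.1076] [21.379 56.643] [32.1863 38.6202]
80 6 [ 0.5715 -0.2769  0.1106] [21.5229 56.4085] [32.304  37.6872]
90 0 [ 0.5708 -0.2669  0.1046] [17.5875 57.1246] [29.9056 37.7285]
90 3 [ 0.5708 -0.2669  0.1076] [17.7217 56.8919] [30.0185 36.8025]
90 6 [ 0.5709 -0.2669  0.1106] [17.8566 56.658 ] [30.1318 35.8736]
pre (np.float64(0.5538721634826208), np.float64(-0.16020335255258417))
at [ 0.5767 -0.3567  0.1044] yaw 93.7 F [-0.   0.4 -0.7] w 0.0122 g 60.4 t 3.4 tilt [-0.0028  0.0018]
shift [193.6  -9.9   4.8] spin -0.4
```

```bash
python3 - <<'E'
from go import *
x,y=cw(-47,-53.5-87); print(x,y); go((x,y,.1,94.1),(x,y,.0255,94.1))
E
```

```text
0.5555859799601675 -0.1701060205305227
at [ 0.5767 -0.3567  0.1044] yaw 93.7 F [-0.   0.4 -0.7] w 0.0122 g 60.4 t 3.4 tilt [-0.0028  0.0018]
shift [187.6  -8.9   4.8] spin -0.4
shift [187.4  -8.7  79.3] spin -0.4
```

Call:
{"name": "jog_arm", "arguments": {
  "motion": [
    {"x":50,"y":-3,"z":5,"spin":-0.4,"fingers":1},
    {"x":100,"y":-6,"z":5,"spin":-0.4,"fingers":1},
    {"x":150,"y":-9,"z":5,"spin":-0.4,"fingers":1},
    {"x":187,"y":-9,"z":5,"spin":-0.4,"fingers":1},
    {"x":187,"y":-9,"z":40,"spin":-0.4,"fingers":1},
    {"x":187,"y":-9,"z":79,"spin":-0.4,"fingers":1},
    {"x":187,"y":-9,"z":79,"spin":-0.4,"fingers":1},
    {"x":187,"y":-9,"z":79,"spin":-0.4,"fingers":1}
  ]
}}

```text
clock: 4.42
eef_pos: [0.5569, -0.1716, 0.028]
tool_rot: [0.681, 0.732, 0.0, 0.0]
ft_force: [1.1, -0.3, -0.7]
grip_width: 0.0123
grasp_force: 60.4
```

```bash
cat > look.py <<'E'
from go import *
def look(name,pt,w=90,h=100,k=4.4,tag='2'):
    ims=[]
    for n in('top','side'):
        c=cam(n); np.savez(n+tag+'.npz',**c); x,y=np.clip(proj(c,pt)-[w/2,h/2],0,[512-w,384-h]).astype(int)
        print(n,'x0y0',x,y); ims.append(cv2.resize(c['img'][y:y+h,x:x+w],None,fx=k,fy=k,interpolation=cv2.INTER_CUBIC))
    cv2.imwrite('pics/'+name,cv2.convertScaleAbs(np.hstack(ims),alpha=1.5,beta=10))
E
python3 - <<'E'
from look import *
x,y=cw(-47,-41.5-87); go((x,y,.0255,94.1))
look('p3.png',(*cw(-48,-60),.03),60,60,6.6)
E
```

```text
at [ 0.5569 -0.1716  0.028 ] yaw 94.1 F [ 1.1 -0.3 -0.7] w 0.0123 g 60.4 t 4.4 tilt [ 0.0005 -0.0001]
shift [13.6 -1.2  2.5] spin 0.0
top x0y0 221 132
side x0y0 249 156
```

View pics/p3.png

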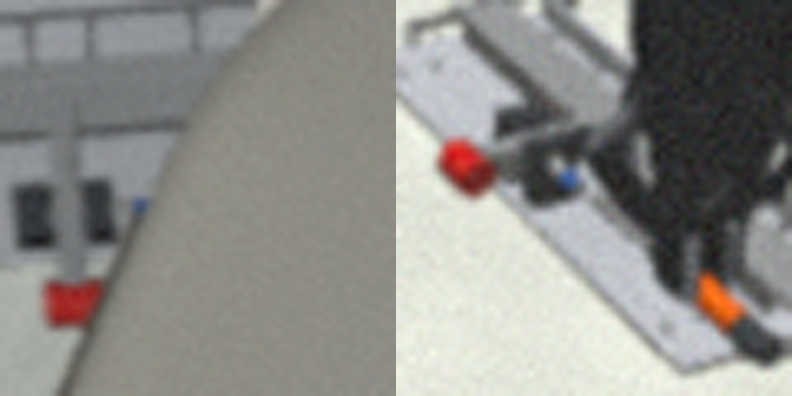

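Call:
{"name": "jog_arm", "arguments": {
  "motion": [
    {"x":0,"y":0,"z":1,"spin":0,"fingers":1},
    {"x":4,"y":-1,"z":1,"spin":0,"fingers":1},
    {"x":8,"y":-1,"z":1,"spin":0,"fingers":1},
    {"x":11,"y":-1,"z":1,"spin":0,"fingers":1},
    {"x":14,"y":-1,"z":1,"spin":0,"fingers":1},
    {"x":17,"y":-1,"z":1,"spin":0,"fingers":1},
    {"x":20,"y":-1,"z":1,"spin":0,"fingers":1},
    {"x":20,"y":-1,"z":1,"spin":0,"fingers":1}
  ]
}}

```text
clock: 5.52
eef_pos: [0.5546, -0.1531, 0.0268]
tool_rot: [0.681, 0.732, -0.001, 0.002]
ft_force: [0.2, -5.3, -0.6]
grip_width: 0.0119
grasp_force: 60.4
```

```bash
python3 - <<'E'
from go import *
x,y=cw(-47,-41.5-87); go((x,y,.0255,94.1))
E
```

```text
at [ 0.5546 -0.1531  0.0268] yaw 94.1 F [ 0.2 -5.3 -0.6] w 0.0119 g 60.4 t 5.5 tilt [ 0.0013 -0.0036]
shift [-5.1 -0.2  1.3] spin 0.0
```

Call:
{"name": "jog_arm", "arguments": {
  "motion": [
    {"x":3,"y":0,"z":0,"spin":0,"fingers":1},
    {"x":5,"y":0,"z":0,"spin":0,"fingers":1},
    {"x":7,"y":0,"z":0,"spin":0,"fingers":1},
    {"x":9,"y":0,"z":0,"spin":0,"fingers":1},
    {"x":11,"y":0,"z":0,"spin":0,"fingers":1},
    {"x":13,"y":0,"z":0,"spin":0,"fingers":1},
    {"x":14,"y":0,"z":0,"spin":0,"fingers":1},
    {"x":14,"y":0,"z":0,"spin":0,"fingers":1}
  ]
}}

```text
clock: 6.52
eef_pos: [0.5535, -0.1393, 0.0267]
tool_rot: [0.681, 0.732, -0.001, 0.002]
ft_force: [-0.0, -5.9, -1.4]
grip_width: 0.0119
grasp_force: 60.4
```

```bash
python3 - <<'E'
from look import *
x,y=cw(-47,-41.5-87); go((x,y,.0255,94.1))
look('p4.png',(*cw(-48,0),.03),60,60,6.6)
E
```

```text
at [ 0.5535 -0.1393  0.0267] yaw 94.1 F [-0.  -5.9 -1.4] w 0.0119 g 60.4 t 6.5 tilt [ 0.0012 -0.0037]
shift [-18.9  -0.1   1.3] spin -0.0
top x0y0 200 133
side x0y0 239 148
```

View pics/p4.png

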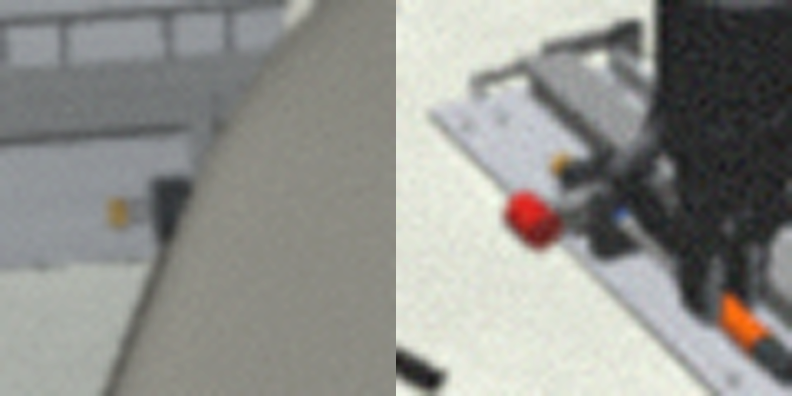

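Call:
{"name": "jog_arm", "arguments": {
  "motion": [
    {"x":2,"y":0,"z":0,"spin":0,"fingers":1},
    {"x":3,"y":0,"z":0,"spin":0,"fingers":1},
    {"x":3,"y":0,"z":0,"spin":0,"fingers":1},
    {"x":-20,"y":0,"z":0,"spin":0,"fingers":1},
    {"x":-50,"y":0,"z":0,"spin":0,"fingers":1},
    {"x":-50,"y":0,"z":-40,"spin":0,"fingers":1},
    {"x":-60,"y":0,"z":-80,"spin":0,"fingers":1},
    {"x":-110,"y":0,"z":-80,"spin":0,"fingers":1}
  ]
}}

```text
clock: 7.62
eef_pos: [0.5639, -0.2461, 0.1107]
tool_rot: [0.679, 0.734, 0.002, 0.003]
ft_force: [-0.0, -1.0, -1.5]
grip_width: 0.0113
grasp_force: 60.5
```

```bash
python3 - <<'E'
from go import *
go((.573,-.366,.0085,88))
T=dict(np.load('top2.npz'));S=dict(np.load('side2.npz'))
print('head',*tri(T,(200+118/6.6-.4,133+213/6.6-.4),S,(239+(560-396)/6.6-.4,148+165/6.6-.4)),cw(-48,41))
E
```

```text
at [ 0.5639 -0.2461  0.1107] yaw 94.4 F [-0.  -1.  -1.5] w 0.0113 g 60.5 t 7.6 tilt [ 0.0072 -0.0011]
shift [-120.1   -1.   102.4] spin 6.4
head [0.54033669 0.00922784 0.03114466] [np.float64(0.0008262685448985238), np.float64(0.0008262685448985678)] (np.float64(0.5415861466432534), np.float64(0.010856004952998613))
```

Call:
{"name": "jog_arm", "arguments": {
  "motion": [
    {"x":-50,"y":0,"z":0,"spin":2,"fingers":1},
    {"x":-100,"y":0,"z":20,"spin":4,"fingers":1},
    {"x":-117,"y":-1,"z":60,"spin":6,"fingers":1},
    {"x":-117,"y":-1,"z":85,"spin":6,"fingers":1},
    {"x":-117,"y":-1,"z":97,"spin":6,"fingers":1},
    {"x":-117,"y":-1,"z":99,"spin":6,"fingers":1},
    {"x":-117,"y":-1,"z":101,"spin":6,"fingers":1},
    {"x":-117,"y":-1,"z":101,"spin":6,"fingers":1}
  ]
}}

```text
clock: 8.62
eef_pos: [0.568, -0.3634, 0.009]
tool_rot: [0.718, 0.696, -0.0, 0.0]
ft_force: [-8.2, 2.9, 13.7]
grip_width: 0.012
grasp_force: 62.2
```

```bash
python3 - <<'E'
from go import *
go((.573,-.366,.0085,88))
E
```

```text
at [ 0.568  -0.3634  0.009 ] yaw 88.2 F [-8.2  2.9 13.7] w 0.012 g 62.2 t 8.6 tilt [-0.0001 -0.0005]
shift [-2.5  5.1  0.5] spin 0.2
```

Call:
{"name": "jog_arm", "arguments": {
  "motion": [
    {"x":0,"y":0,"z":-2,"spin":0,"fingers":1},
    {"x":0,"y":0,"z":-2,"spin":0,"fingers":0.1},
    {"x":0,"y":0,"z":-2,"spin":0,"fingers":0.1},
    {"x":0,"y":0,"z":-2,"spin":0,"fingers":0.1},
    {"x":0,"y":0,"z":-30,"spin":0,"fingers":0.1},
    {"x":0,"y":0,"z":-70,"spin":0,"fingers":0.1},
    {"x":0,"y":0,"z":-100,"spin":-3,"fingers":0.1},
    {"x":0,"y":0,"z":-100,"spin":-6,"fingers":0.1}
  ]
}}

```text
clock: 9.62
eef_pos: [0.5705, -0.3652, 0.1092]
tool_rot: [0.68, 0.733, 0.001, 0.003]
ft_force: [0.3, -0.5, -0.6]
grip_width: 0.0388
grasp_force: 0.0
```

```bash
python3 - <<'E'
from go import *
x,y=cw(-48,43)
go((x,y,.11,94.1),(x,y,.018,94.1))
E
```

```text
at [ 0.5705 -0.3652  0.1092] yaw 94.3 F [ 0.3 -0.5 -0.6] w 0.0388 g 0.0 t 9.6 tilt [ 0.0059 -0.0037]
shift [379.2  -0.9  -2.4] spin 0.2
shift [379.6  -1.4  89.6] spin 0.2
```

Call:
{"name": "jog_arm", "arguments": {
  "motion": [
    {"x":60,"y":0,"z":-2,"spin":0,"fingers":0.35},
    {"x":120,"y":0,"z":-2,"spin":0,"fingers":0.35},
    {"x":180,"y":0,"z":-2,"spin":0,"fingers":0.35},
    {"x":240,"y":0,"z":-2,"spin":0,"fingers":0.35},
    {"x":300,"y":0,"z":-2,"spin":0,"fingers":0.35},
    {"x":355,"y":0,"z":-2,"spin":0,"fingers":0.35},
    {"x":379,"y":-1,"z":-2,"spin":0,"fingers":0.35},
    {"x":379,"y":-1,"z":-2,"spin":0,"fingers":0.35}
  ]
}}

```text
clock: 10.62
eef_pos: [0.5397, 0.0159, 0.1073]
tool_rot: [0.68, 0.734, -0.0, -0.0]
ft_force: [-0.1, -0.3, -0.4]
grip_width: 0.0279
grasp_force: 0.0
```

```bash
python3 - <<'E'
from go import *
x,y=cw(-48,43)
go((x,y,.0205,94.1))
E
```

```text
at [0.5397 0.0159 0.1073] yaw 94.4 F [-0.1 -0.3 -0.4] w 0.0279 g 0.0 t 10.6 tilt [-0.0001  0.0001]
shift [-3.2  1.5 86.8] spin 0.3
```

Call:
{"name": "jog_arm", "arguments": {
  "motion": [
    {"x":-3,"y":1,"z":30,"spin":0,"fingers":0.35},
    {"x":-3,"y":1,"z":60,"spin":0,"fingers":0.35},
    {"x":-3,"y":1,"z":80,"spin":0,"fingers":0.35},
    {"x":-3,"y":1,"z":86,"spin":0,"fingers":0.35},
    {"x":-3,"y":1,"z":86,"spin":0,"fingers":0.35}
  ]
}}

```text
clock: 11.25
eef_pos: [0.5413, 0.0103, 0.0213]
tool_rot: [0.681, 0.732, -0.0, -0.0]
ft_force: [0.1, -0.9, 0.1]
grip_width: 0.0278
grasp_force: 0.0
```

```bash
python3 - <<'E'
from look import *
x,y=cw(-48,43)
go((x,y,.0205,94.1))
look('p5.png',(*cw(-48,30),.03),60,60,6.6)
E
```

```text
at [0.5413 0.0103 0.0213] yaw 94.1 F [ 0.1 -0.9  0.1] w 0.0278 g 0.0 t 11.2 tilt [-0.0003 -0.0002]
shift [2.5 0.4 0.8] spin -0.0
top x0y0 190 134
side x0y0 235 144
```

View pics/p5.png

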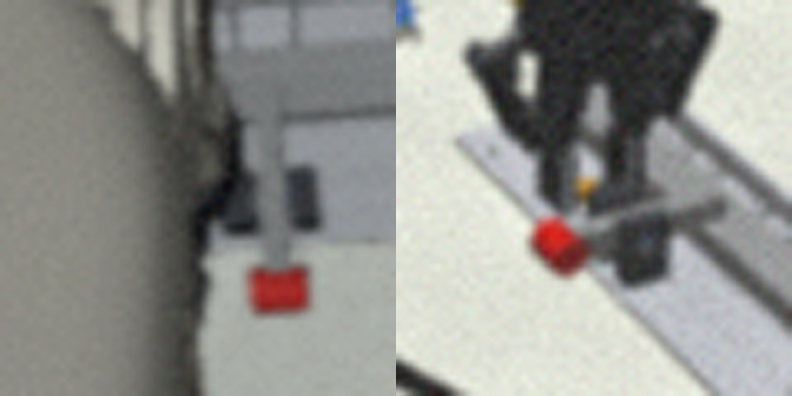

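The side crop shows the brass head (585,187) between the fingers and the tail driven flush. Now I'll pinch it and pull.

Call:
{"name": "jog_arm", "arguments": {
  "motion": [
    {"x":1,"y":0,"z":0,"spin":0,"fingers":1},
    {"x":1,"y":0,"z":0,"spin":0,"fingers":1},
    {"x":1,"y":0,"z":0,"spin":0,"fingers":1},
    {"x":1,"y":0,"z":0,"spin":0,"fingers":1},
    {"x":7,"y":0,"z":0,"spin":0,"fingers":1},
    {"x":13,"y":0,"z":0,"spin":0,"fingers":1},
    {"x":19,"y":0,"z":0,"spin":0,"fingers":1},
    {"x":25,"y":0,"z":0,"spin":0,"fingers":1}
  ]
}}

```text
clock: 12.35
eef_pos: [0.5389, 0.0342, 0.0211]
tool_rot: [0.682, 0.732, -0.002, 0.001]
ft_force: [-0.0, -5.6, 0.6]
grip_width: 0.0092
grasp_force: 58.6
```

Call:
{"name": "jog_arm", "arguments": {
  "motion": [
    {"x":6,"y":0,"z":0,"spin":0,"fingers":1},
    {"x":12,"y":0,"z":0,"spin":0,"fingers":1},
    {"x":18,"y":0,"z":0,"spin":0,"fingers":1},
    {"x":24,"y":0,"z":0,"spin":0,"fingers":1},
    {"x":32,"y":0,"z":0,"spin":0,"fingers":1},
    {"x":40,"y":0,"z":0,"spin":0,"fingers":1},
    {"x":50,"y":0,"z":0,"spin":0,"fingers":1},
    {"x":50,"y":0,"z":0,"spin":0,"fingers":1}
  ]
}}

```text
clock: 13.35
eef_pos: [0.5356, 0.0868, 0.0213]
tool_rot: [0.68, 0.733, 0.0, 0.0]
ft_force: [-0.0, -0.5, -0.9]
grip_width: 0.0088
grasp_force: 58.6
```

```bash
python3 - <<'E'
from look import *
x,y=cw(-48,43)
go((x,y,.0205,94.1))
look('p6.png',np.array(readout.get_obs()['eef_pos'])+[0,-.03,0],60,60,6.6)
E
```

```text
at [0.5356 0.0868 0.0213] yaw 94.2 F [-0.  -0.5 -0.9] w 0.0088 g 58.6 t 13.3 tilt [0.0001 0.0001]
shift [-74.2   0.3   0.8] spin 0.1
top x0y0 171 137
side x0y0 226 138
```

View pics/p6.png

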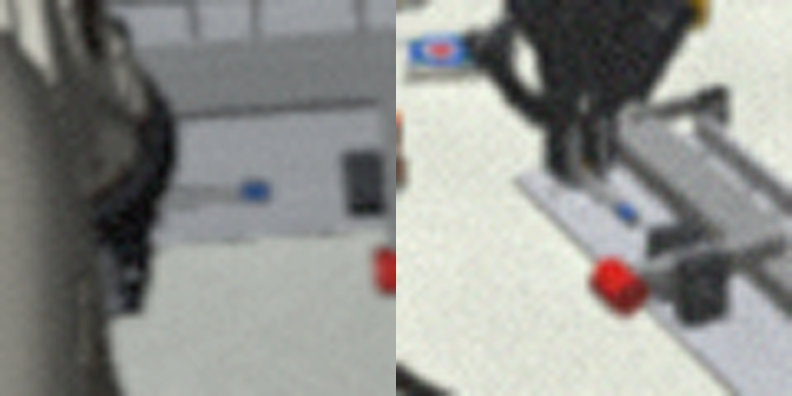

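The pin is fully out and held by the head, with its tail at (258,190). Next, the tray.

```bash
python3 - <<'E'
from look import *
go((.459,-.294,.12,93),(.459,-.294,.0085,93))
E
```

```text
at [0.5356 0.086  0.0213] yaw 94.2 F [ 0.   0.1 -0.6] w 0.0088 g 58.6 t 13.4 tilt [-0.     -0.0002]
shift [-373.4 -104.2  -98.6] spin 1.2
shift [-373.4 -104.2   12.9] spin 1.2
```

Call:
{"name": "jog_arm", "arguments": {
  "motion": [
    {"x":5,"y":0,"z":-50,"spin":0,"fingers":1},
    {"x":0,"y":0,"z":-100,"spin":0,"fingers":1},
    {"x":-50,"y":-10,"z":-100,"spin":0,"fingers":1},
    {"x":-110,"y":-20,"z":-100,"spin":0,"fingers":1},
    {"x":-170,"y":-30,"z":-100,"spin":0,"fingers":1},
    {"x":-230,"y":-60,"z":-100,"spin":0,"fingers":1},
    {"x":-285,"y":-85,"z":-100,"spin":0,"fingers":1},
    {"x":-340,"y":-100,"z":-100,"spin":0,"fingers":1}
  ]
}}

```text
clock: 14.45
eef_pos: [0.4591, -0.2625, 0.1215]
tool_rot: [0.681, 0.732, -0.0, -0.0]
ft_force: [1.8, 0.0, 1.1]
grip_width: 0.0087
grasp_force: 58.7
```

```bash
python3 - <<'E'
from look import *
go((.459,-.294,.12,93),(.459,-.294,.0085,93))
E
```

```text
at [ 0.4591 -0.2625  0.1215] yaw 94.1 F [1.8 0.  1.1] w 0.0087 g 58.7 t 14.4 tilt [-0.0001  0.0001]
shift [-31.4  -2.3   1.5] spin 1.1
shift [-31.4  -2.3 113. ] spin 1.1
```

Call:
{"name": "jog_arm", "arguments": {
  "motion": [
    {"x":-32,"y":-2,"z":0,"spin":0,"fingers":1},
    {"x":-32,"y":-3,"z":40,"spin":0,"fingers":1},
    {"x":-32,"y":-3,"z":80,"spin":0,"fingers":1},
    {"x":-32,"y":-3,"z":105,"spin":0,"fingers":1},
    {"x":-32,"y":-3,"z":113,"spin":0,"fingers":1},
    {"x":-32,"y":-3,"z":113,"spin":0,"fingers":1}
  ]
}}

```text
clock: 15.2
eef_pos: [0.4598, -0.2928, 0.0083]
tool_rot: [0.681, 0.732, -0.0, -0.0]
ft_force: [0.1, 0.3, 0.5]
grip_width: 0.0096
grasp_force: 58.7
```

```bash
python3 - <<'E'
from look import *
go((.459,-.294,.0085,93))
E
```

```text
at [ 0.4598 -0.2928  0.0083] yaw 94.1 F [0.1 0.3 0.5] w 0.0096 g 58.7 t 15.2 tilt [-0.0003  0.0001]
shift [-1.2 -0.9 -0.2] spin 1.1
```

Call:
{"name": "jog_arm", "arguments": {
  "motion": [
    {"x":0,"y":0,"z":2,"spin":0,"fingers":1},
    {"x":0,"y":0,"z":2,"spin":0,"fingers":0.3},
    {"x":0,"y":0,"z":2,"spin":0,"fingers":0.3},
    {"x":0,"y":0,"z":2,"spin":0,"fingers":0.3},
    {"x":0,"y":0,"z":-40,"spin":0,"fingers":0.3},
    {"x":0,"y":0,"z":-90,"spin":0,"fingers":0.2},
    {"x":60,"y":0,"z":-110,"spin":10,"fingers":0.2},
    {"x":120,"y":0,"z":-110,"spin":20,"fingers":0.2}
  ]
}}

```text
clock: 16.2
eef_pos: [0.4531, -0.1743, 0.1207]
tool_rot: [0.799, 0.602, 0.002, 0.002]
ft_force: [1.7, -0.7, -0.1]
grip_width: 0.034
grasp_force: 0.0
```

```bash
python3 - <<'E'
from look import *
x,y=cw(-88,0)
go((x,y,.12,4.1),(x,y,.02,4.1))
look('p7.png',(.49,-.33,.01),80,80,5)
E
```

```text
at [ 0.4531 -0.1743  0.1207] yaw 74.0 F [ 1.7 -0.7 -0.1] w 0.034 g 0.0 t 16.2 tilt [ 0.0055 -0.0017]
shift [150.2  10.5   0.8] spin 69.9
shift [150.2   9.9 100.8] spin 69.9
top x0y0 293 142
side x0y0 259 202
```

View pics/p7.png

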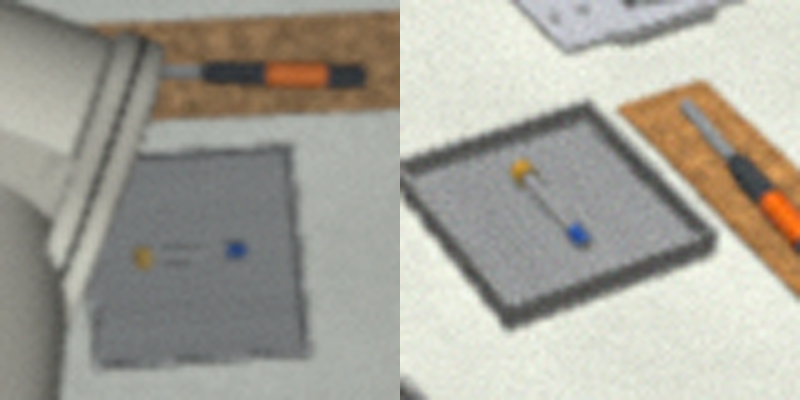

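The pin lies mid-tray (tail (235,250), head (143,257)) and the punch is on its mat. Bar next.

Call:
{"name": "jog_arm", "arguments": {
  "motion": [
    {"x":40,"y":2,"z":0,"spin":10,"fingers":-0.1},
    {"x":70,"y":4,"z":0,"spin":20,"fingers":-0.1},
    {"x":100,"y":6,"z":0,"spin":30,"fingers":-0.1},
    {"x":130,"y":8,"z":0,"spin":40,"fingers":-0.1},
    {"x":147,"y":10,"z":0,"spin":50,"fingers":-0.1},
    {"x":147,"y":10,"z":0,"spin":60,"fingers":-0.1},
    {"x":147,"y":10,"z":0,"spin":69,"fingers":-0.1},
    {"x":147,"y":10,"z":0,"spin":69,"fingers":-0.1}
  ]
}}

```text
clock: 17.3
eef_pos: [0.5007, -0.036, 0.1182]
tool_rot: [0.999, 0.048, -0.0, 0.0]
ft_force: [-0.6, -0.4, 0.7]
grip_width: 0.0471
grasp_force: 0.0
```

```bash
python3 - <<'E'
from look import *
x,y=cw(-88,0)
go((x,y,.014,4.1))
E
```

```text
at [ 0.5007 -0.036   0.1182] yaw 5.5 F [-0.6 -0.4  0.7] w 0.0471 g 0.0 t 17.3 tilt [-0.     -0.0002]
shift [  4.2  -2.7 104.2] spin 1.4
```

Call:
{"name": "jog_arm", "arguments": {
  "motion": [
    {"x":4,"y":-3,"z":30,"spin":1.4,"fingers":-0.1},
    {"x":4,"y":-3,"z":70,"spin":1.4,"fingers":-0.1},
    {"x":4,"y":-3,"z":95,"spin":1.4,"fingers":-0.1},
    {"x":4,"y":-3,"z":104,"spin":1.4,"fingers":-0.1},
    {"x":4,"y":-3,"z":104,"spin":1.4,"fingers":1},
    {"x":4,"y":-3,"z":104,"spin":1.4,"fingers":1},
    {"x":4,"y":-3,"z":104,"spin":1.4,"fingers":1},
    {"x":4,"y":-3,"z":104,"spin":1.4,"fingers":1}
  ]
}}

```text
clock: 18.3
eef_pos: [0.5046, -0.0322, 0.015]
tool_rot: [0.999, 0.035, 0.0, 0.0]
ft_force: [-1.7, 1.2, 0.4]
grip_width: 0.0244
grasp_force: 60.9
```

```bash
python3 - <<'E'
from look import *
x,y=cw(-88,0)
go((x,y,.014,4.1))
for th in np.arange(.0,1.96,.15): print(round(th,2),[round(v) for v in (143*(1-np.cos(th))-3*np.sin(th)+0,-(143*np.sin(th)+3*np.cos(th)-3))])
E
```

```text
at [ 0.5046 -0.0322  0.015 ] yaw 4.0 F [-1.7  1.2  0.4] w 0.0244 g 60.9 t 18.3 tilt [ 0.0009 -0.0001]
shift [0.  0.7 1. ] spin -0.1
0.0 [0, 0]
0.15 [1, -21]
0.3 [6, -42]
0.45 [13, -62]
0.6 [23, -80]
0.75 [36, -97]
0.9 [52, -111]
1.05 [69, -123]
1.2 [88, -131]
1.35 [109, -137]
1.5 [130, -140]
1.65 [151, -139]
1.8 [173, -136]
1.95 [193, -129]
```

Call:
{"name": "jog_arm", "arguments": {
  "motion": [
    {"x":2,"y":0,"z":-21,"spin":0,"fingers":1},
    {"x":7,"y":0,"z":-42,"spin":0,"fingers":1},
    {"x":15,"y":0,"z":-62,"spin":0,"fingers":1},
    {"x":25,"y":0,"z":-80,"spin":0,"fingers":1},
    {"x":40,"y":0,"z":-97,"spin":0,"fingers":1},
    {"x":56,"y":0,"z":-111,"spin":0,"fingers":1},
    {"x":74,"y":0,"z":-123,"spin":0,"fingers":1},
    {"x":93,"y":0,"z":-131,"spin":0,"fingers":1}
  ]
}}

```text
clock: 19.3
eef_pos: [0.5946, -0.0256, 0.1439]
tool_rot: [0.999, 0.035, -0.004, -0.0]
ft_force: [-3.4, 0.7, -5.4]
grip_width: 0.0245
grasp_force: 59.1
```

```bash
python3 - <<'E'
from look import *
x,y=cw(-88+192,0)
go((x,y,.015+.131,4.1))
E
```

```text
at [ 0.5946 -0.0256  0.1439] yaw 4.0 F [-3.4  0.7 -5.4] w 0.0245 g 59.1 t 19.3 tilt [-0.007  0.   ]
shift [101.7   0.7  -2.8] spin -0.1
```

Call:
{"name": "jog_arm", "arguments": {
  "motion": [
    {"x":22,"y":0,"z":-6,"spin":0,"fingers":1},
    {"x":43,"y":0,"z":-9,"spin":0,"fingers":1},
    {"x":64,"y":0,"z":-8,"spin":0,"fingers":1},
    {"x":85,"y":0,"z":-5,"spin":0,"fingers":1},
    {"x":97,"y":0,"z":-1,"spin":0,"fingers":1},
    {"x":102,"y":0,"z":1,"spin":0,"fingers":1},
    {"x":102,"y":0,"z":1,"spin":0,"fingers":1}
  ]
}}

```text
clock: 20.18
eef_pos: [0.6997, -0.018, 0.1454]
tool_rot: [0.999, 0.035, 0.001, -0.0]
ft_force: [-0.4, 1.9, 4.4]
grip_width: 0.0239
grasp_force: 58.7
```

```bash
python3 - <<'E'
from look import *
x,y=cw(-88+192,0)
go((x,y,.015+.131,4.1))
E
```

```text
at [ 0.6997 -0.018   0.1454] yaw 4.0 F [-0.4  1.9  4.4] w 0.0239 g 58.7 t 20.2 tilt [0.0022 0.0006]
shift [-3.6  0.9 -0.6] spin -0.1
```

Call:
{"name": "jog_arm", "arguments": {
  "motion": [
    {"x":0,"y":0,"z":0,"spin":0,"fingers":-0.1},
    {"x":0,"y":0,"z":0,"spin":0,"fingers":-0.1},
    {"x":0,"y":0,"z":0,"spin":0,"fingers":-0.1},
    {"x":0,"y":0,"z":-50,"spin":0,"fingers":-0.1},
    {"x":-60,"y":0,"z":-55,"spin":0,"fingers":-0.1},
    {"x":-120,"y":0,"z":-55,"spin":0,"fingers":-0.1},
    {"x":-180,"y":0,"z":-40,"spin":0,"fingers":-0.1},
    {"x":-240,"y":0,"z":-20,"spin":0,"fingers":-0.6}
  ]
}}

```text
clock: 21.18
eef_pos: [0.4586, -0.0356, 0.1648]
tool_rot: [0.999, 0.035, 0.001, 0.0]
ft_force: [0.5, -0.1, 0.2]
grip_width: 0.0637
grasp_force: 0.0
```

```bash
cat > tiles.py <<'E'
from look import *
def tiles():
    out={}
    c=cam('top');h=cv2.cvtColor(c['img'],cv2.COLOR_BGR2HSV);np.savez('tt.npz',**c)
    for n,lo,hi in(('yellow',(20,90,60),(35,255,255)),('blue',(105,120,40),(125,255,255)),('red',(170,120,40),(180,255,255))):
        m=cv2.inRange(h,lo,hi)
        if n=='red': m|=cv2.inRange(h,(0,140,40),(7,255,255))
        m[:150]=0; m[235:]=0; m[:,:60]=0; m[:,152:]=0
        m=cv2.morphologyEx(m,cv2.MORPH_CLOSE,np.ones((5,5),np.uint8))
        cs=cv2.findContours(m,cv2.RETR_EXTERNAL,cv2.CHAIN_APPROX_NONE)[0]
        if not cs: print(n,'none');continue
        k=max(cs,key=cv2.contourArea); r=cv2.minAreaRect(k); P=[onz(c,*b,.01) for b in cv2.boxPoints(r)]
        a=np.rad2deg(np.angle(np.mean([np.exp(4j*np.arctan2(*(P[(i+1)%4]-P[i])[1::-1])) for i in range(4)])))/4
        p=onz(c,*r[0],.01); out[n]=(p[0],p[1],a); print(n,p.round(4),'ang',round(a,1),'size',np.round(r[1],1),cv2.contourArea(k))
    return out
E
python3 - <<'E'
from tiles import *
tiles(); go()
E
```

```text
yellow [0.5309 0.387  0.01  ] ang 1.2 size [11. 12.] 108.5
blue [0.53   0.2854 0.01  ] ang -13.1 size [10.7 11.2] 89.0
red [0.4253 0.2677 0.01  ] ang 0.9 size [11. 11.] 92.5
at [ 0.4399 -0.0348  0.1562] yaw 4.0 F [-18.2   0.7 -10.8] w 0.0681 g 0.0 t 21.2 tilt [-0.0266  0.0012]
```

```bash
cat > pick.py <<'E'
from look import *
def pick(x,y,a,z=0.0):
    r=np.deg2rad(a); X,Y=x-.006*np.cos(r),y-.006*np.sin(r); go((X,Y,.10,a),(X,Y,z,a))
def place(i,z=.008,dx=0,dy=0):
    X,Y=cw(22.5-6+dx,-112.5+75*i+dy); go((X,Y,.10,4.1),(X,Y,z,4.1))
E
python3 - <<'E'
from pick import *
pick(.530,.2855,-15)
E
```

```text
at [ 0.4399 -0.0348  0.1562] yaw 4.0 F [-18.2   0.7 -10.8] w 0.0681 g 0.0 t 21.2 tilt [-0.0266  0.0012]
shift [ 107.8 -315.1   54.3] spin 19.0
shift [ 110.5 -314.8  154.3] spin 19.0
```

Call:
{"name": "jog_arm", "arguments": {
  "motion": [
    {"x":10,"y":-50,"z":0,"spin":0,"fingers":-0.5},
    {"x":20,"y":-110,"z":0,"spin":0,"fingers":-0.5},
    {"x":30,"y":-170,"z":10,"spin":0,"fingers":-0.5},
    {"x":45,"y":-225,"z":25,"spin":0,"fingers":-0.5},
    {"x":60,"y":-280,"z":40,"spin":6,"fingers":-0.5},
    {"x":84,"y":-317,"z":54,"spin":13,"fingers":-0.5},
    {"x":86,"y":-317,"z":54,"spin":19,"fingers":-0.5},
    {"x":86,"y":-317,"z":54,"spin":19,"fingers":-0.5}
  ]
}}

```text
clock: 22.22
eef_pos: [0.507, -0.0117, 0.1213]
tool_rot: [0.998, -0.04, -0.003, -0.048]
ft_force: [-0.3, 1.0, 0.6]
grip_width: 0.0639
grasp_force: 0.0
```

```bash
python3 - <<'E'
from pick import *
pick(.530,.2855,-15)
E
```

```text
at [ 0.507  -0.0117  0.1213] yaw -4.6 F [-0.3  1.   0.6] w 0.0639 g 0.0 t 22.2 tilt [-0.003   0.0968]
shift [  -6.4 -295.7   50.1] spin 10.4
shift [  -5.4 -286.1  149.6] spin 10.4
```

```bash
python3 - <<'E'
from pick import *
o=readout.get_obs(); print(np.round(o['joint_pos'],3),np.round(o['joint_vel'],2),np.round(o['tau'],1)); go()
E
```

```text
[-0.081  0.338 -0.164  1.08   0.096  3.141] [-0.37 -0.04 -0.14 -0.1  -0.04 -0.  ] [  1.5 -39.2  23.1   0.2   0.4   0. ]
at [ 0.507  -0.0117  0.1213] yaw -4.6 F [-0.3  1.   0.6] w 0.0639 g 0.0 t 22.2 tilt [-0.003   0.0968]
```

Call:
{"name": "jog_arm", "arguments": {
  "motion": [
    {"x":0,"y":-10,"z":0,"spin":0,"fingers":-0.5},
    {"x":0,"y":-20,"z":0,"spin":0,"fingers":-0.5}
  ]
}}

```text
clock: 22.48
eef_pos: [0.5079, -0.0, 0.1243]
tool_rot: [0.998, -0.031, -0.003, -0.053]
ft_force: [0.7, -0.3, 0.6]
grip_width: 0.0642
grasp_force: 0.0
```

```bash
python3 - <<'E'
from look import *
o=readout.get_obs(); print(np.round(o['joint_pos'],3),np.round(o['joint_vel'],2)); go()
look('p8.png',(.5,0,.15),150,150,2.6)
E
```

```text
[-0.063  0.336 -0.159  1.086  0.106  3.141] [ 0.08 -0.01  0.02  0.02  0.03 -0.  ]
at [ 0.5079 -0.      0.1243] yaw -3.6 F [ 0.7 -0.3  0.6] w 0.0642 g 0.0 t 22.5 tilt [-0.0032  0.1058]
top x0y0 141 97
side x0y0 179 68
```

View pics/p8.png

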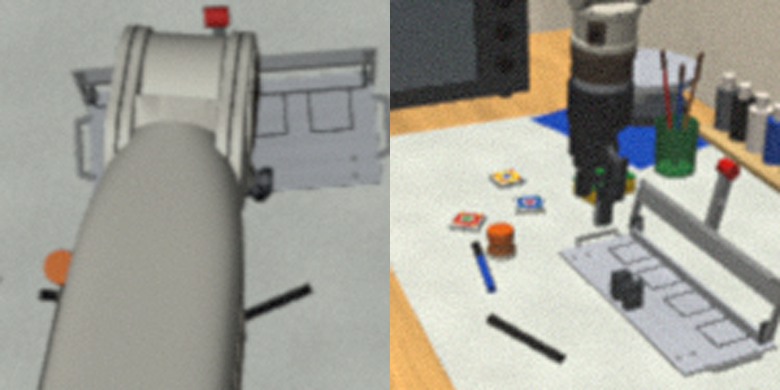

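The last wrist joint hit its limit (3.141), which caused the tilt. The picture shows nothing has been hit, and the bar stands up with its grip at (727,168). I'll spin back the other way and use the half-turned grasp.

Call:
{"name": "jog_arm", "arguments": {
  "motion": [
    {"x":0,"y":0,"z":0,"spin":-10,"fingers":-0.5},
    {"x":0,"y":0,"z":0,"spin":-20,"fingers":-0.5},
    {"x":0,"y":0,"z":0,"spin":-30,"fingers":-0.5},
    {"x":0,"y":0,"z":0,"spin":-40,"fingers":-0.5},
    {"x":0,"y":0,"z":0,"spin":-50,"fingers":-0.5},
    {"x":0,"y":0,"z":0,"spin":-60,"fingers":-0.5},
    {"x":0,"y":0,"z":0,"spin":-70,"fingers":-0.5},
    {"x":0,"y":0,"z":0,"spin":-80,"fingers":-0.5}
  ]
}}

```text
clock: 23.58
eef_pos: [0.5079, 0.0009, 0.1249]
tool_rot: [0.782, 0.621, 0.032, -0.042]
ft_force: [-0.3, -0.2, -0.6]
grip_width: 0.064
grasp_force: 0.0
```

```bash
python3 - <<'E'
from look import *
o=readout.get_obs(); print(np.round(o['joint_pos'],3),np.round(o['joint_vel'],2)); go()
E
```

```text
[-0.061  0.335 -0.159  1.086  0.105  1.739] [-0.    0.   -0.   -0.   -0.   -1.38]
at [0.5079 0.0009 0.1249] yaw 76.8 F [-0.3 -0.2 -0.6] w 0.064 g 0.0 t 23.6 tilt [-0.0023  0.1052]
```

Call:
{"name": "jog_arm", "arguments": {
  "motion": [
    {"x":0,"y":0,"z":0,"spin":-10,"fingers":-0.5},
    {"x":0,"y":0,"z":0,"spin":-20,"fingers":-0.5},
    {"x":0,"y":0,"z":0,"spin":-30,"fingers":-0.5},
    {"x":0,"y":0,"z":0,"spin":-40,"fingers":-0.5},
    {"x":0,"y":0,"z":0,"spin":-50,"fingers":-0.5},
    {"x":0,"y":0,"z":0,"spin":-60,"fingers":-0.5},
    {"x":0,"y":0,"z":0,"spin":-70,"fingers":-0.5},
    {"x":0,"y":0,"z":0,"spin":-80,"fingers":-0.5}
  ]
}}

```text
clock: 24.58
eef_pos: [0.5079, 0.0009, 0.1249]
tool_rot: [0.2, 0.978, 0.051, -0.012]
ft_force: [0.1, -0.1, 0.6]
grip_width: 0.064
grasp_force: 0.0
```

Call:
{"name": "jog_arm", "arguments": {
  "motion": [
    {"x":0,"y":0,"z":0,"spin":-10,"fingers":-0.5},
    {"x":0,"y":0,"z":0,"spin":-20,"fingers":-0.5},
    {"x":0,"y":0,"z":0,"spin":-30,"fingers":-0.5},
    {"x":0,"y":0,"z":0,"spin":-40,"fingers":-0.5},
    {"x":0,"y":0,"z":0,"spin":-50,"fingers":-0.5},
    {"x":0,"y":0,"z":0,"spin":-60,"fingers":-0.5},
    {"x":0,"y":0,"z":0,"spin":-70,"fingers":-0.5},
    {"x":0,"y":0,"z":0,"spin":-80,"fingers":-0.5}
  ]
}}

```text
clock: 25.58
eef_pos: [0.5079, 0.0009, 0.1249]
tool_rot: [-0.475, 0.878, 0.047, 0.024]
ft_force: [-0.3, 0.0, -0.2]
grip_width: 0.0641
grasp_force: 0.0
```

Call:
{"name": "jog_arm", "arguments": {
  "motion": [
    {"x":0,"y":0,"z":0,"spin":-10,"fingers":-0.5},
    {"x":0,"y":0,"z":0,"spin":-20,"fingers":-0.5},
    {"x":0,"y":0,"z":0,"spin":-30,"fingers":-0.5},
    {"x":0,"y":0,"z":0,"spin":-40,"fingers":-0.5},
    {"x":0,"y":0,"z":0,"spin":-50,"fingers":-0.5},
    {"x":0,"y":0,"z":0,"spin":-60,"fingers":-0.5},
    {"x":0,"y":0,"z":0,"spin":-70,"fingers":-0.5},
    {"x":0,"y":0,"z":0,"spin":-80,"fingers":-0.5}
  ]
}}

```text
clock: 26.58
eef_pos: [0.5079, 0.0009, 0.1249]
tool_rot: [0.929, -0.367, -0.02, -0.049]
ft_force: [0.8, -0.1, 0.4]
grip_width: 0.0642
grasp_force: 0.0
```

Call:
{"name": "jog_arm", "arguments": {
  "motion": [
    {"x":0,"y":0,"z":0,"spin":-10,"fingers":-0.5},
    {"x":0,"y":0,"z":0,"spin":-20,"fingers":-0.5},
    {"x":0,"y":0,"z":0,"spin":-30,"fingers":-0.5},
    {"x":0,"y":0,"z":0,"spin":-36,"fingers":-0.5},
    {"x":0,"y":0,"z":0,"spin":-40,"fingers":-0.5}
  ]
}}

```text
clock: 27.2
eef_pos: [0.5079, 0.0014, 0.1249]
tool_rot: [0.998, -0.03, -0.003, -0.052]
ft_force: [-0.7, -0.3, -0.4]
grip_width: 0.0642
grasp_force: 0.0
```

```bash
python3 - <<'E'
from look import *
o=readout.get_obs(); print(np.round(o['joint_pos'],3),np.round(o['joint_vel'],2)); go()
E
```

```text
[-0.06   0.335 -0.159  1.085  0.105 -3.142] [ 0.01 -0.   -0.   -0.   -0.   -0.02]
at [0.5079 0.0014 0.1249] yaw -3.4 F [-0.7 -0.3 -0.4] w 0.0642 g 0.0 t 27.2 tilt [-0.0023  0.1047]
```

Call:
{"name": "jog_arm", "arguments": {
  "motion": [
    {"x":0,"y":0,"z":0,"spin":-5,"fingers":-0.5},
    {"x":0,"y":0,"z":0,"spin":-10,"fingers":-0.5},
    {"x":0,"y":0,"z":0,"spin":-10,"fingers":-0.5}
  ]
}}

```text
clock: 27.58
eef_pos: [0.5055, 0.0475, 0.1249]
tool_rot: [0.999, 0.026, 0.003, -0.035]
ft_force: [0.0, -0.5, 0.4]
grip_width: 0.064
grasp_force: 0.0
```

```bash
python3 - <<'E'
from look import *
o=readout.get_obs(); print(np.round(o['joint_pos'],3),np.round(o['joint_vel'],2)); go()
E
```

```text
[ 0.052  0.322 -0.175  1.065  0.069 -3.141] [-0.03  0.    0.    0.   -0.01 -0.  ]
at [0.5055 0.0475 0.1249] yaw 2.9 F [ 0.  -0.5  0.4] w 0.064 g 0.0 t 27.6 tilt [0.0048 0.0697]
```

Call:
{"name": "jog_arm", "arguments": {
  "motion": [
    {"x":0,"y":0,"z":0,"spin":-5,"fingers":-0.5},
    {"x":0,"y":0,"z":0,"spin":-10,"fingers":-0.5},
    {"x":0,"y":0,"z":0,"spin":-15,"fingers":-0.5},
    {"x":0,"y":0,"z":0,"spin":-15,"fingers":-0.5}
  ]
}}

```text
clock: 28.08
eef_pos: [0.4903, 0.1147, 0.1247]
tool_rot: [0.994, 0.11, 0.011, -0.009]
ft_force: [-0.1, 0.2, 0.6]
grip_width: 0.064
grasp_force: 0.0
```

```bash
python3 - <<'E'
from look import *
o=readout.get_obs(); print(np.round(o['joint_pos'],3),np.round(o['joint_vel'],2)); go()
E
```

```text
[ 0.221  0.303 -0.201  1.043  0.015 -3.141] [-0.01  0.    0.   -0.    0.01  0.  ]
at [0.4903 0.1147 0.1247] yaw 12.6 F [-0.1  0.2  0.6] w 0.064 g 0.0 t 28.1 tilt [0.0196 0.0197]
```

Call:
{"name": "jog_arm", "arguments": {
  "motion": [
    {"x":0,"y":0,"z":0,"spin":-4,"fingers":-0.5},
    {"x":0,"y":0,"z":0,"spin":-4,"fingers":-0.5},
    {"x":0,"y":0,"z":0,"spin":-4,"fingers":-0.5}
  ]
}}

```text
clock: 28.45
eef_pos: [0.4863, 0.1301, 0.1247]
tool_rot: [0.991, 0.13, 0.012, -0.001]
ft_force: [-0.4, 0.5, -0.4]
grip_width: 0.0641
grasp_force: 0.0
```

```bash
python3 - <<'E'
from look import *
o=readout.get_obs(); print(np.round(o['joint_pos'],3),np.round(o['joint_vel'],2)); go()
E
```

```text
[ 2.620e-01  3.030e-01 -2.020e-01  1.042e+00 -1.000e-03 -3.141e+00] [-0.01  0.   -0.    0.    0.    0.  ]
at [0.4863 0.1301 0.1247] yaw 15.0 F [-0.4  0.5 -0.4] w 0.0641 g 0.0 t 28.4 tilt [0.0237 0.0055]
```

Call:
{"name": "jog_arm", "arguments": {
  "motion": [
    {"x":10,"y":-18,"z":0,"spin":10,"fingers":-0.5},
    {"x":20,"y":-36,"z":0,"spin":20,"fingers":-0.5},
    {"x":30,"y":-54,"z":0,"spin":30,"fingers":-0.5},
    {"x":40,"y":-72,"z":0,"spin":40,"fingers":-0.5},
    {"x":50,"y":-90,"z":0,"spin":50,"fingers":-0.5},
    {"x":60,"y":-108,"z":0,"spin":60,"fingers":-0.5},
    {"x":70,"y":-126,"z":0,"spin":70,"fingers":-0.5},
    {"x":77,"y":-142,"z":0,"spin":80,"fingers":-0.5}
  ]
}}

```text
clock: 29.45
eef_pos: [0.5243, 0.2876, 0.1263]
tool_rot: [0.841, -0.54, 0.008, -0.009]
ft_force: [-0.0, -0.2, 0.2]
grip_width: 0.0642
grasp_force: 0.0
```

Call:
{"name": "jog_arm", "arguments": {
  "motion": [
    {"x":0,"y":0,"z":0,"spin":10,"fingers":-0.5},
    {"x":0,"y":0,"z":0,"spin":20,"fingers":-0.5},
    {"x":0,"y":0,"z":0,"spin":30,"fingers":-0.5},
    {"x":0,"y":0,"z":0,"spin":40,"fingers":-0.5},
    {"x":0,"y":0,"z":0,"spin":50,"fingers":-0.5},
    {"x":0,"y":0,"z":0,"spin":60,"fingers":-0.5},
    {"x":0,"y":0,"z":0,"spin":70,"fingers":-0.5},
    {"x":0,"y":0,"z":0,"spin":80,"fingers":-0.5}
  ]
}}

```text
clock: 30.45
eef_pos: [0.524, 0.2869, 0.1263]
tool_rot: [-0.297, 0.955, -0.001, 0.012]
ft_force: [-0.1, 0.1, 0.6]
grip_width: 0.0637
grasp_force: 0.0
```

Call:
{"name": "jog_arm", "arguments": {
  "motion": [
    {"x":0,"y":0,"z":0,"spin":10,"fingers":-0.5},
    {"x":0,"y":0,"z":0,"spin":20,"fingers":-0.5},
    {"x":0,"y":0,"z":0,"spin":30,"fingers":-0.5},
    {"x":0,"y":0,"z":0,"spin":40,"fingers":-0.5},
    {"x":0,"y":0,"z":0,"spin":50,"fingers":-0.5},
    {"x":0,"y":0,"z":0,"spin":50,"fingers":-0.5}
  ]
}}

```text
clock: 31.2
eef_pos: [0.5239, 0.287, 0.1263]
tool_rot: [0.13, 0.991, 0.004, 0.011]
ft_force: [-0.8, 0.0, -0.4]
grip_width: 0.0638
grasp_force: 0.0
```

```bash
sed -i 's/x-.006\*np.cos(r),y-.006\*np.sin(r)/x+.006*np.cos(r),y+.006*np.sin(r)/; s/4\.1)/184.1)/g' pick.py; python3 - <<'E'
from pick import *
o=readout.get_obs(); print(np.round(o['joint_pos'],3))
pick(.530,.2855,165)
E
```

```text
[ 0.504  0.475  0.066  1.139 -0.006  0.765]
at [0.5239 0.287  0.1263] yaw 165.0 F [-0.8  0.  -0.4] w 0.0638 g 0.0 t 31.2 tilt [0.0234 0.0055]
shift [ 0.3 -0.2 26.3] spin 0.0
shift [  2.4  -1.4 126.3] spin 0.0
```

Call:
{"name": "jog_arm", "arguments": {
  "motion": [
    {"x":0,"y":0,"z":50,"spin":0,"fingers":-0.5},
    {"x":2,"y":-1,"z":95,"spin":0,"fingers":-0.5},
    {"x":2,"y":-1,"z":115,"spin":0,"fingers":-0.5},
    {"x":2,"y":-1,"z":122,"spin":0,"fingers":-0.5},
    {"x":2,"y":-1,"z":125,"spin":0,"fingers":-0.5},
    {"x":2,"y":-1,"z":125,"spin":0,"fingers":-0.5}
  ]
}}

```text
clock: 31.95
eef_pos: [0.525, 0.2886, 0.0024]
tool_rot: [0.13, 0.991, 0.005, 0.012]
ft_force: [0.3, 0.0, 0.2]
grip_width: 0.064
grasp_force: 0.0
```

Call:
{"name": "jog_arm", "arguments": {
  "motion": [
    {"x":0,"y":0,"z":0,"spin":0,"fingers":1},
    {"x":0,"y":0,"z":0,"spin":0,"fingers":1},
    {"x":0,"y":0,"z":0,"spin":0,"fingers":1}
  ]
}}

```text
clock: 32.33
eef_pos: [0.5252, 0.2889, 0.0031]
tool_rot: [0.13, 0.991, 0.005, 0.013]
ft_force: [-0.4, -0.3, 5.0]
grip_width: 0.0427
grasp_force: 61.4
```

Call:
{"name": "jog_arm", "arguments": {
  "motion": [
    {"x":0,"y":0,"z":-30,"spin":0,"fingers":1},
    {"x":0,"y":0,"z":-80,"spin":0,"fingers":1},
    {"x":0,"y":0,"z":-100,"spin":-7,"fingers":1},
    {"x":0,"y":0,"z":-100,"spin":-14,"fingers":1},
    {"x":0,"y":0,"z":-100,"spin":-19,"fingers":1},
    {"x":0,"y":0,"z":-100,"spin":-19,"fingers":1}
  ]
}}

```text
clock: 33.08
eef_pos: [0.5216, 0.2877, 0.1014]
tool_rot: [-0.035, 0.999, 0.002, 0.012]
ft_force: [0.2, -0.1, -1.3]
grip_width: 0.0427
grasp_force: 61.1
```

```bash
python3 - <<'E'
from pick import *
place(3,.012)
E
```

```text
at [0.5216 0.2877 0.1014] yaw -176.0 F [ 0.2 -0.1 -1.3] w 0.0427 g 61.1 t 33.1 tilt [0.0235 0.0058]
shift [ -65.  -205.9    2.1] spin -0.1
shift [ -62.9 -206.3   90.1] spin -0.1
```

Call:
{"name": "jog_arm", "arguments": {
  "motion": [
    {"x":-15,"y":-50,"z":0,"spin":0,"fingers":1},
    {"x":-30,"y":-105,"z":0,"spin":0,"fingers":1},
    {"x":-45,"y":-160,"z":0,"spin":0,"fingers":1},
    {"x":-55,"y":-206,"z":0,"spin":0,"fingers":1},
    {"x":-55,"y":-206,"z":30,"spin":0,"fingers":1},
    {"x":-54,"y":-206,"z":70,"spin":0,"fingers":1},
    {"x":-54,"y":-206,"z":88,"spin":0,"fingers":1},
    {"x":-54,"y":-206,"z":90,"spin":0,"fingers":1}
  ]
}}

```text
clock: 34.08
eef_pos: [0.5912, 0.0863, 0.0104]
tool_rot: [-0.035, 0.999, 0.002, 0.01]
ft_force: [-0.0, 1.2, -1.0]
grip_width: 0.0429
grasp_force: 61.1
```

```bash
python3 - <<'E'
from pick import *
place(3,.0095)
E
```

```text
at [0.5912 0.0863 0.0104] yaw -176.0 F [-0.   1.2 -1. ] w 0.0429 g 61.1 t 34.1 tilt [0.0207 0.0054]
shift [-11.5   0.2 -89.4] spin -0.1
shift [-9.6 -0.2  1.1] spin -0.1
```

Call:
{"name": "jog_arm", "arguments": {
  "motion": [
    {"x":-3,"y":0,"z":0,"spin":0,"fingers":1},
    {"x":-6,"y":0,"z":0,"spin":0,"fingers":1},
    {"x":-9,"y":0,"z":0,"spin":0,"fingers":1},
    {"x":-11,"y":0,"z":0,"spin":0,"fingers":1},
    {"x":-13,"y":0,"z":0,"spin":0,"fingers":1},
    {"x":-13,"y":0,"z":0,"spin":0,"fingers":1}
  ]
}}

```text
clock: 34.83
eef_pos: [0.6016, 0.0872, 0.0112]
tool_rot: [-0.035, 0.999, 0.002, 0.008]
ft_force: [-7.0, 0.3, 3.2]
grip_width: 0.0428
grasp_force: 61.5
```

```bash
python3 - <<'E'
from pick import *
place(3,.0095)
E
```

```text
at [0.6016 0.0872 0.0112] yaw -175.9 F [-7.   0.3  3.2] w 0.0428 g 61.5 t 34.8 tilt [0.0162 0.0053]
shift [ -0.6  -0.  -88.8] spin -0.0
shift [ 0.9 -0.4  1.7] spin -0.0
```

Call:
{"name": "jog_arm", "arguments": {
  "motion": [
    {"x":-12,"y":0,"z":0,"spin":0,"fingers":-0.35},
    {"x":-12,"y":0,"z":0,"spin":0,"fingers":-0.35},
    {"x":-12,"y":0,"z":0,"spin":0,"fingers":-0.35},
    {"x":-12,"y":0,"z":-40,"spin":0,"fingers":-0.35},
    {"x":0,"y":0,"z":-95,"spin":0,"fingers":-0.4},
    {"x":40,"y":40,"z":-95,"spin":0,"fingers":-0.5},
    {"x":80,"y":80,"z":-95,"spin":10,"fingers":-0.5},
    {"x":120,"y":120,"z":-95,"spin":20,"fingers":-0.5}
  ]
}}

```text
clock: 35.83
eef_pos: [0.4738, 0.1991, 0.1053]
tool_rot: [0.142, 0.99, 0.005, 0.012]
ft_force: [-0.5, 0.6, 0.0]
grip_width: 0.064
grasp_force: 0.0
```

```bash
python3 - <<'E'
from pick import *
pick(.4257,.2676,145)
E
```

```text
at [0.4738 0.1991 0.1053] yaw 163.7 F [-0.5  0.6  0. ] w 0.064 g 0.0 t 35.8 tilt [0.025  0.0067]
shift [71.2 54.1  4.5] spin 18.7
shift [ 73.4  52.8 104.4] spin 18.7
```

```bash
python3 - <<'E'
from tiles import *
tiles()
c=dict(np.load('tt.npz'))
cs=cam('side');h=cv2.cvtColor(cs['img'],cv2.COLOR_BGR2HSV)
for n,p in(('red',(.4257,.2676,.01)),('yellow',(.5305,.388,.01))):
    u,v=proj(cs,p).astype(int); print(n,u,v,h[v-6:v+7:3,u-8:u+9:4].reshape(-1,5,3)[:,:,:2].tolist())
E
```

```text
yellow [0.4063 0.2656 0.01  ] ang 0.0 size [0. 0.] 0.0
blue none
red [0.4278 0.2622 0.01  ] ang 24.8 size [12.1  6.9] 10.0
red 208 152 [[[38, 14], [30, 13], [30, 11], [41, 14], [41, 14]], [[43, 12], [25, 20], [7, 46], [18, 48], [43, 20]], [[38, 19], [6, 178], [48, 85], [2, 186], [30, 14]], [[45, 25], [30, 11], [7, 35], [26, 18], [13, 94]], [[27, 18], [33, 21], [30, 7], [38, 15], [12, 100]]]
yellow 223 135 [[[30, 14], [34, 14], [50, 35], [47, 19], [46, 19]], [[39, 17], [30, 9], [80, 33], [45, 14], [18, 9]], [[36, 18], [18, 156], [0, 9], [22, 149], [33, 16]], [[38, 20], [30, 16], [25, 42], [20, 25], [30, 14]], [[30, 14], [33, 18], [35, 11], [24, 18], [39, 13]]]
```

Call:
{"name": "jog_arm", "arguments": {
  "motion": [
    {"x":40,"y":28,"z":0,"spin":9,"fingers":-0.5},
    {"x":72,"y":53,"z":10,"spin":18.7,"fingers":-0.5},
    {"x":72,"y":53,"z":30,"spin":18.7,"fingers":-0.5},
    {"x":73,"y":53,"z":70,"spin":18.7,"fingers":-0.5},
    {"x":73,"y":53,"z":95,"spin":18.7,"fingers":-0.5},
    {"x":73,"y":53,"z":102,"spin":18.7,"fingers":-0.5},
    {"x":73,"y":53,"z":102,"spin":18.7,"fingers":-0.5}
  ]
}}

```text
clock: 36.8
eef_pos: [0.4222, 0.2697, 0.0021]
tool_rot: [0.298, 0.955, 0.006, 0.01]
ft_force: [-0.8, -0.1, 0.5]
grip_width: 0.0639
grasp_force: 0.0
```

Call:
{"name": "jog_arm", "arguments": {
  "motion": [
    {"x":0,"y":0,"z":0,"spin":0,"fingers":1},
    {"x":0,"y":0,"z":0,"spin":0,"fingers":1},
    {"x":0,"y":0,"z":0,"spin":0,"fingers":1}
  ]
}}

```text
clock: 37.17
eef_pos: [0.423, 0.2704, 0.0037]
tool_rot: [0.298, 0.955, 0.007, 0.012]
ft_force: [-1.3, -1.6, 7.0]
grip_width: 0.0425
grasp_force: 60.7
```

Call:
{"name": "jog_arm", "arguments": {
  "motion": [
    {"x":0,"y":0,"z":-40,"spin":0,"fingers":1},
    {"x":0,"y":0,"z":-90,"spin":-8,"fingers":1},
    {"x":0,"y":0,"z":-100,"spin":-18,"fingers":1},
    {"x":0,"y":0,"z":-100,"spin":-28,"fingers":1},
    {"x":0,"y":0,"z":-100,"spin":-39,"fingers":1},
    {"x":0,"y":0,"z":-100,"spin":-39,"fingers":1},
    {"x":0,"y":0,"z":-100,"spin":-39,"fingers":1}
  ]
}}

```text
clock: 38.05
eef_pos: [0.4194, 0.2693, 0.1021]
tool_rot: [-0.037, 0.999, 0.003, 0.012]
ft_force: [0.3, -0.5, -0.9]
grip_width: 0.0423
grasp_force: 61.3
```

```bash
python3 - <<'E'
from pick import *
place(2,.010,-9)
E
```

```text
at [0.4194 0.2693 0.1021] yaw -175.8 F [ 0.3 -0.5 -0.9] w 0.0423 g 61.3 t 38.0 tilt [0.0239 0.0061]
shift [-158.4 -270.2    4.8] spin 0.1
shift [-156.2 -270.6   94.8] spin 0.1
```

Call:
{"name": "jog_arm", "arguments": {
  "motion": [
    {"x":-30,"y":-50,"z":0,"spin":0,"fingers":1},
    {"x":-60,"y":-100,"z":0,"spin":0,"fingers":1},
    {"x":-90,"y":-150,"z":0,"spin":0,"fingers":1},
    {"x":-120,"y":-200,"z":0,"spin":0,"fingers":1},
    {"x":-145,"y":-250,"z":0,"spin":0,"fingers":1},
    {"x":-156,"y":-270,"z":0,"spin":0,"fingers":1},
    {"x":-156,"y":-270,"z":20,"spin":0,"fingers":1},
    {"x":-156,"y":-270,"z":60,"spin":0,"fingers":1}
  ]
}}

```text
clock: 39.05
eef_pos: [0.5987, 0.0122, 0.0457]
tool_rot: [-0.037, 0.999, 0.003, 0.014]
ft_force: [0.3, -0.3, -0.3]
grip_width: 0.0426
grasp_force: 61.3
```

```bash
python3 - <<'E'
from pick import *
place(2,.010,-9)
E
```

```text
at [0.5987 0.0122 0.0457] yaw -175.8 F [ 0.3 -0.3 -0.3] w 0.0426 g 61.3 t 39.0 tilt [0.0283 0.0065]
shift [  0.   -0.5 -54.3] spin 0.1
shift [ 2.6 -0.9 35.7] spin 0.1
```

Call:
{"name": "jog_arm", "arguments": {
  "motion": [
    {"x":2,"y":0,"z":25,"spin":0,"fingers":1},
    {"x":2,"y":0,"z":33,"spin":0,"fingers":1},
    {"x":2,"y":0,"z":35,"spin":0,"fingers":1},
    {"x":-2,"y":0,"z":35,"spin":0,"fingers":1},
    {"x":-5,"y":0,"z":35,"spin":0,"fingers":1},
    {"x":-8,"y":0,"z":35,"spin":0,"fingers":1},
    {"x":-10,"y":0,"z":35,"spin":0,"fingers":1},
    {"x":-10,"y":0,"z":35,"spin":0,"fingers":1}
  ]
}}

```text
clock: 40.05
eef_pos: [0.6079, 0.0132, 0.0101]
tool_rot: [-0.038, 0.999, 0.003, 0.012]
ft_force: [-0.6, 1.2, 2.3]
grip_width: 0.0426
grasp_force: 61.6
```

```bash
python3 - <<'E'
from pick import *
place(2,.010,0)
E
```

```text
at [0.6079 0.0132 0.0101] yaw -175.7 F [-0.6  1.2  2.3] w 0.0426 g 61.6 t 40.0 tilt [0.0242 0.006 ]
shift [ -0.4  -0.7 -89.9] spin 0.2
shift [ 1.8 -1.1  0. ] spin 0.2
```

Call:
{"name": "jog_arm", "arguments": {
  "motion": [
    {"x":-2,"y":0,"z":0,"spin":0,"fingers":1},
    {"x":-4,"y":0,"z":0,"spin":0,"fingers":1},
    {"x":-6,"y":0,"z":0,"spin":0,"fingers":1},
    {"x":-6,"y":0,"z":0,"spin":0,"fingers":1}
  ]
}}

```text
clock: 40.55
eef_pos: [0.6093, 0.0133, 0.0099]
tool_rot: [-0.038, 0.999, 0.002, 0.008]
ft_force: [-10.6, 0.5, 11.7]
grip_width: 0.0427
grasp_force: 62.7
```

Call:
{"name": "jog_arm", "arguments": {
  "motion": [
    {"x":3,"y":0,"z":0,"spin":0,"fingers":-0.35},
    {"x":3,"y":0,"z":0,"spin":0,"fingers":-0.35},
    {"x":3,"y":0,"z":0,"spin":0,"fingers":-0.35},
    {"x":3,"y":0,"z":-40,"spin":0,"fingers":-0.35},
    {"x":10,"y":20,"z":-95,"spin":0,"fingers":-0.4},
    {"x":30,"y":75,"z":-95,"spin":0,"fingers":-0.5},
    {"x":50,"y":135,"z":-95,"spin":0,"fingers":-0.5},
    {"x":60,"y":195,"z":-95,"spin":2,"fingers":-0.5}
  ]
}}

```text
clock: 41.55
eef_pos: [0.5361, 0.2042, 0.1046]
tool_rot: [-0.019, 1.0, 0.003, 0.012]
ft_force: [0.5, -0.6, 0.6]
grip_width: 0.0641
grasp_force: 0.0
```

```bash
python3 - <<'E'
from pick import *
from tiles import tiles
tiles()
pick(.5305,.3875,182)
E
```

```text
yellow none
blue none
red none
at [0.5341 0.2123 0.1047] yaw -177.3 F [-0.  3.  1.] w 0.0643 g 0.0 t 41.6 tilt [0.0233 0.0123]
shift [  1.6 175.2   6.6] spin 0.7
shift [  3.9 174.  106.6] spin 0.7
```

```bash
python3 - <<'E'
from look import *
c=cam('side');h=cv2.cvtColor(c['img'],cv2.COLOR_BGR2HSV)
m=cv2.inRange(h,(18,100,60),(36,255,255));m[180:]=0;m[:110]=0
n,l,s,ct=cv2.connectedComponentsWithStats(cv2.dilate(m,np.ones((3,3),np.uint8)))
for i in range(1,n):
    if s[i,4]>15: print(s[i],onz(c,*ct[i],.01).round(4))
go()
E
```

```text
[   0  109   60   72 2918] [-0.2301  0.5622  0.01  ]
[  93  109  138   72 4972] [0.206  0.4552 0.01  ]
[ 292  109   85   56 1212] [0.9655 0.1896 0.01  ]
[218 133  12   6  65] [0.5305 0.3918 0.01  ]
[249 136  25  12 197] [0.6522 0.2803 0.01  ]
[399 175  10   6  43] [ 0.9781 -0.1754  0.01  ]
at [0.5353 0.2088 0.1046] yaw -177.2 F [-0.5 -0.9 -0.7] w 0.0639 g 0.0 t 41.6 tilt [0.0243 0.0086]
```

Call:
{"name": "jog_arm", "arguments": {
  "motion": [
    {"x":1,"y":55,"z":0,"spin":0.7,"fingers":-0.5},
    {"x":2,"y":110,"z":0,"spin":0.7,"fingers":-0.5},
    {"x":4,"y":160,"z":0,"spin":0.7,"fingers":-0.5},
    {"x":4,"y":178,"z":10,"spin":0.7,"fingers":-0.5},
    {"x":4,"y":178,"z":50,"spin":0.7,"fingers":-0.5},
    {"x":4,"y":178,"z":85,"spin":0.7,"fingers":-0.5},
    {"x":4,"y":178,"z":103,"spin":0.7,"fingers":-0.5},
    {"x":4,"y":178,"z":103,"spin":0.7,"fingers":-0.5}
  ]
}}

```text
clock: 42.65
eef_pos: [0.5281, 0.3818, 0.0025]
tool_rot: [-0.014, 1.0, 0.004, 0.012]
ft_force: [0.4, 0.3, 1.4]
grip_width: 0.064
grasp_force: 0.1
```

Call:
{"name": "jog_arm", "arguments": {
  "motion": [
    {"x":0,"y":0,"z":0,"spin":0,"fingers":1},
    {"x":0,"y":0,"z":0,"spin":0,"fingers":1},
    {"x":0,"y":0,"z":0,"spin":0,"fingers":1}
  ]
}}

```text
clock: 43.02
eef_pos: [0.5288, 0.3809, 0.003]
tool_rot: [-0.014, 1.0, 0.003, 0.013]
ft_force: [0.3, -1.1, 5.0]
grip_width: 0.043
grasp_force: 61.4
```

Call:
{"name": "jog_arm", "arguments": {
  "motion": [
    {"x":0,"y":0,"z":-40,"spin":0,"fingers":1},
    {"x":0,"y":0,"z":-95,"spin":0,"fingers":1},
    {"x":-10,"y":-50,"z":-100,"spin":-1.5,"fingers":1},
    {"x":-20,"y":-110,"z":-100,"spin":-2.5,"fingers":1},
    {"x":-35,"y":-170,"z":-100,"spin":-2.5,"fingers":1},
    {"x":-45,"y":-230,"z":-100,"spin":-2.5,"fingers":1},
    {"x":-55,"y":-290,"z":-100,"spin":-2.5,"fingers":1},
    {"x":-60,"y":-350,"z":-100,"spin":-2.5,"fingers":1}
  ]
}}

```text
clock: 44.02
eef_pos: [0.5953, 0.0302, 0.101]
tool_rot: [-0.036, 0.999, 0.002, 0.011]
ft_force: [1.3, 0.6, -0.5]
grip_width: 0.0426
grasp_force: 61.1
```

```bash
python3 - <<'E'
from pick import *
place(1,.010,-9)
E
```

```text
at [0.5953 0.0302 0.101 ] yaw -175.9 F [ 1.3  0.6 -0.5] w 0.0426 g 61.1 t 44.0 tilt [0.0228 0.0057]
shift [ -0.5 -94.    0.6] spin 0.0
shift [  1.6 -94.4  90.6] spin 0.0
```

Call:
{"name": "jog_arm", "arguments": {
  "motion": [
    {"x":0,"y":-50,"z":0,"spin":0,"fingers":1},
    {"x":0,"y":-92,"z":0,"spin":0,"fingers":1},
    {"x":0,"y":-92,"z":15,"spin":0,"fingers":1},
    {"x":1,"y":-92,"z":55,"spin":0,"fingers":1},
    {"x":1,"y":-92,"z":80,"spin":0,"fingers":1},
    {"x":1,"y":-92,"z":89,"spin":0,"fingers":1},
    {"x":1,"y":-92,"z":90,"spin":0,"fingers":1}
  ]
}}

```text
clock: 44.9
eef_pos: [0.6029, -0.0581, 0.0107]
tool_rot: [-0.037, 0.999, 0.003, 0.011]
ft_force: [-0.4, 0.6, -0.3]
grip_width: 0.0428
grasp_force: 61.1
```

Call:
{"name": "jog_arm", "arguments": {
  "motion": [
    {"x":-3,"y":0,"z":0,"spin":0,"fingers":1},
    {"x":-6,"y":0,"z":0,"spin":0,"fingers":1},
    {"x":-9,"y":0,"z":0,"spin":0,"fingers":1},
    {"x":-11,"y":0,"z":0,"spin":0,"fingers":1},
    {"x":-13,"y":0,"z":0,"spin":0,"fingers":1},
    {"x":-13,"y":0,"z":0,"spin":0,"fingers":1}
  ]
}}

```text
clock: 45.65
eef_pos: [0.6156, -0.058, 0.0113]
tool_rot: [-0.036, 0.999, 0.002, 0.011]
ft_force: [-1.6, -0.6, 1.4]
grip_width: 0.0427
grasp_force: 61.2
```

```bash
python3 - <<'E'
from pick import *
place(1,.010,0)
E
```

```text
at [ 0.6156 -0.058   0.0113] yaw -175.9 F [-1.6 -0.6  1.4] w 0.0427 g 61.2 t 45.6 tilt [0.0223 0.0058]
shift [  2.4  -4.2 -88.7] spin 0.0
shift [ 4.5 -4.6  1.2] spin 0.0
```

Call:
{"name": "jog_arm", "arguments": {
  "motion": [
    {"x":0,"y":-3,"z":0,"spin":0,"fingers":1},
    {"x":-2,"y":-5,"z":0,"spin":0,"fingers":1},
    {"x":-4,"y":-5,"z":0,"spin":0,"fingers":1},
    {"x":-6,"y":-5,"z":0,"spin":0,"fingers":1},
    {"x":-6,"y":-5,"z":0,"spin":0,"fingers":1}
  ]
}}

```text
clock: 46.28
eef_pos: [0.616, -0.0622, 0.0102]
tool_rot: [-0.036, 0.999, 0.003, 0.005]
ft_force: [-14.2, 2.1, 7.1]
grip_width: 0.0426
grasp_force: 62.0
```

```bash
python3 - <<'E'
from pick import *
place(1,.010,0)
E
```

```text
at [ 0.616  -0.0622  0.0102] yaw -175.9 F [-14.2   2.1   7.1] w 0.0426 g 62.0 t 46.3 tilt [0.0105 0.0067]
shift [  3.5   0.2 -89.8] spin 0.0
shift [ 4.5 -0.3  0.2] spin 0.0
```

Call:
{"name": "jog_arm", "arguments": {
  "motion": [
    {"x":4,"y":0,"z":0,"spin":0,"fingers":-0.35},
    {"x":4,"y":0,"z":0,"spin":0,"fingers":-0.35},
    {"x":4,"y":0,"z":0,"spin":0,"fingers":-0.35},
    {"x":4,"y":0,"z":-40,"spin":0,"fingers":-0.35},
    {"x":20,"y":0,"z":-95,"spin":0,"fingers":-0.35},
    {"x":80,"y":-40,"z":-110,"spin":0,"fingers":-0.3},
    {"x":120,"y":-100,"z":-110,"spin":0,"fingers":-0.1},
    {"x":140,"y":-160,"z":-110,"spin":0,"fingers":-0.1}
  ]
}}

```text
clock: 47.28
eef_pos: [0.4977, -0.215, 0.119]
tool_rot: [-0.037, 0.999, 0.002, 0.013]
ft_force: [1.3, -0.6, -0.1]
grip_width: 0.0467
grasp_force: 0.0
```

```bash
python3 - <<'E'
from look import *
go((*cw(104,0),.21,184.1),(*cw(104,0),.146,184.1))
look('p9.png',(*cw(0,-10),.03),130,130,3.07,tag='9')
E
```

```text
at [ 0.4977 -0.215   0.119 ] yaw -175.8 F [ 1.3 -0.6 -0.1] w 0.0467 g 0.0 t 47.3 tilt [0.0258 0.0049]
shift [-214.7  180.9  -84.9] spin 0.1
shift [-213.   180.7  -21. ] spin 0.1
top x0y0 168 82
side x0y0 218 111
```

View pics/p9.png

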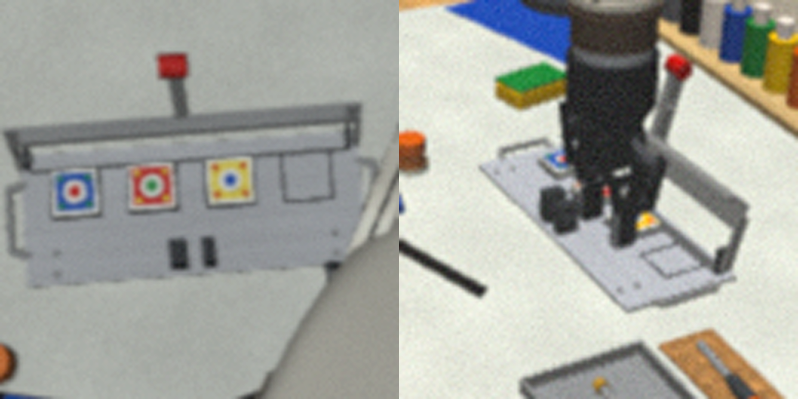

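The top crop shows blue (75,191), red (152,186) and yellow (230,181) side by side at the fence with one end place empty. The bar is still up, its grip at (172,66).

```bash
python3 - <<'E'
from look import *
T=dict(np.load('top9.npz'));S=dict(np.load('side9.npz'));k=3.07
def inv(p):
    d=np.array(p[:2])-Q[:2];c,s=np.cos(Q[2]),np.sin(Q[2]);return np.round([(c*d[0]+s*d[1])*1000,(-s*d[0]+c*d[1])*1000],1)
for n,u,v in(('b',75,191),('r',152,186),('y',230,181),('place0',306,178)): print(n,inv(onz(T,168+(u+.5)/k-.5,82+(v+.5)/k-.5,.016 if n!='place0' else .006)))
h=tri(T,(168+172/k,82+66/k),S,(218+(678-399)/k,111+67/k)); print(h,inv(h[0]))
go((*cw(106,0),.21,184.1),(*cw(106,0),.146,184.1))
E
```

```text
b [ 22.6 111.5]
r [21.9 37.1]
y [ 21.1 -38.1]
place0 [  20.8 -111.5]
(array([ 0.68323875, -0.02083928,  0.16362204]), [np.float64(0.001232581386214236), np.float64(0.001232581386214454)]) [91.  -0.8]
at [ 0.4968 -0.2196  0.1186] yaw -176.3 F [ 1.2  0.5 -0.4] w 0.0472 g 0.0 t 47.4 tilt [0.0251 0.0026]
shift [-216.   187.4  -85.8] spin -0.4
shift [-214.4  187.3  -21.8] spin -0.4
```

Call:
{"name": "jog_arm", "arguments": {
  "motion": [
    {"x":0,"y":20,"z":-50,"spin":0,"fingers":-0.1},
    {"x":-30,"y":60,"z":-90,"spin":0,"fingers":-0.1},
    {"x":-80,"y":110,"z":-90,"spin":0,"fingers":-0.1},
    {"x":-130,"y":160,"z":-90,"spin":0,"fingers":-0.1},
    {"x":-180,"y":182,"z":-88,"spin":0,"fingers":-0.1},
    {"x":-206,"y":182,"z":-86,"spin":0,"fingers":-0.1},
    {"x":-206,"y":182,"z":-86,"spin":0,"fingers":-0.1}
  ]
}}

```text
clock: 48.25
eef_pos: [0.6904, -0.0159, 0.2072]
tool_rot: [-0.037, 0.999, 0.003, 0.011]
ft_force: [-0.4, -1.0, -0.5]
grip_width: 0.047
grasp_force: 0.0
```

```bash
python3 - <<'E'
from look import *
go((*cw(97,0),.146,184.1))
E
```

```text
at [ 0.6904 -0.0159  0.2072] yaw -175.7 F [-0.4 -1.  -0.5] w 0.047 g 0.0 t 48.2 tilt [0.0226 0.0061]
shift [ 2.9 -3.9 61.1] spin 0.2
```

Call:
{"name": "jog_arm", "arguments": {
  "motion": [
    {"x":2,"y":-3,"z":20,"spin":0,"fingers":-0.1},
    {"x":2,"y":-3,"z":45,"spin":0,"fingers":-0.1},
    {"x":2,"y":-3,"z":61,"spin":0,"fingers":-0.1},
    {"x":2,"y":-3,"z":61,"spin":0,"fingers":-0.1},
    {"x":2,"y":-3,"z":61,"spin":0,"fingers":1},
    {"x":2,"y":-3,"z":61,"spin":0,"fingers":1},
    {"x":2,"y":-3,"z":61,"spin":0,"fingers":1},
    {"x":2,"y":-3,"z":61,"spin":0,"fingers":1}
  ]
}}

```text
clock: 49.25
eef_pos: [0.6886, -0.0187, 0.1501]
tool_rot: [-0.037, 0.999, 0.004, 0.013]
ft_force: [-0.5, 5.5, 0.1]
grip_width: 0.025
grasp_force: 60.9
```

```bash
python3 - <<'E'
from look import *
go()
a=np.array([143*(-np.cos(t))+3*np.sin(t) for t in np.arange(1.85,-.01,-.1)]);b=np.array([143*np.sin(t)+3*np.cos(t) for t in np.arange(1.85,-.01,-.1)])
print([(round(t,2),round(-(x-a[0])),round(-(z-b[0]))) for t,x,z in zip(np.arange(1.85,-.01,-.1),a,b)])
E
```

```text
at [ 0.6886 -0.0187  0.1501] yaw -175.8 F [-0.5  5.5  0.1] w 0.025 g 60.9 t 49.2 tilt [0.0256 0.0092]
[(np.float64(1.85), 0, 0), (np.float64(1.75), 14, -4), (np.float64(1.65), 28, -6), (np.float64(1.55), 42, -6), (np.float64(1.45), 57, -6), (np.float64(1.35), 71, -4), (np.float64(1.25), 85, 0), (np.float64(1.15), 98, 5), (np.float64(1.05), 111, 11), (np.float64(0.95), 123, 19), (np.float64(0.85), 134, 27), (np.float64(0.75), 145, 37), (np.float64(0.65), 154, 48), (np.float64(0.55), 163, 59), (np.float64(0.45), 170, 72), (np.float64(0.35), 176, 85), (np.float64(0.25), 180, 98), (np.float64(0.15), 183, 112), (np.float64(0.05), 185, 126)]
```

Call:
{"name": "jog_arm", "arguments": {
  "motion": [
    {"x":14,"y":0,"z":-4,"spin":0,"fingers":1},
    {"x":28,"y":0,"z":-7,"spin":0,"fingers":1},
    {"x":42,"y":0,"z":-7,"spin":0,"fingers":1},
    {"x":57,"y":0,"z":-7,"spin":0,"fingers":1},
    {"x":71,"y":0,"z":-6,"spin":0,"fingers":1},
    {"x":85,"y":0,"z":-2,"spin":0,"fingers":1},
    {"x":98,"y":0,"z":3,"spin":0,"fingers":1},
    {"x":111,"y":0,"z":8,"spin":0,"fingers":1}
  ]
}}

```text
clock: 50.25
eef_pos: [0.5817, -0.0266, 0.1414]
tool_rot: [-0.037, 0.999, 0.004, 0.018]
ft_force: [5.5, 6.2, 1.2]
grip_width: 0.0248
grasp_force: 59.7
```

```bash
python3 - <<'E'
from look import *
go((*cw(-88,0),.015,184.1),*[(*cw(55-143*np.cos(t)+3*np.sin(t),0),.012+.143*np.sin(t)+.003*np.cos(t),184.1) for t in (1.,.85,.7,.55,.4,.25,.1,0)])
E
```

```text
at [ 0.5817 -0.0266  0.1414] yaw -175.7 F [5.5 6.2 1.2] w 0.0248 g 59.7 t 50.2 tilt [0.035  0.0101]
shift [ 81.8  -1.5 123.6] spin 0.2
shift [ 9.4 -0.8  7.2] spin 0.2
shift [27.2 -0.9 19.1] spin 0.2
shift [43.  -1.  33.5] spin 0.2
shift [56.5 -1.  50.2] spin 0.2
shift [67.4 -1.2 68.6] spin 0.2
shift [75.4 -1.3 88.5] spin 0.2
shift [ 80.3  -1.4 109.4] spin 0.2
shift [ 81.8  -1.5 123.6] spin 0.2
```

Call:
{"name": "jog_arm", "arguments": {
  "motion": [
    {"x":8,"y":0,"z":6,"spin":0,"fingers":1},
    {"x":25,"y":0,"z":18,"spin":0,"fingers":1},
    {"x":41,"y":0,"z":33,"spin":0,"fingers":1},
    {"x":54,"y":0,"z":50,"spin":0,"fingers":1},
    {"x":65,"y":0,"z":68,"spin":0,"fingers":1},
    {"x":74,"y":0,"z":88,"spin":0,"fingers":1},
    {"x":78,"y":0,"z":109,"spin":0,"fingers":1},
    {"x":79,"y":0,"z":120,"spin":0,"fingers":1}
  ]
}}

```text
clock: 51.25
eef_pos: [0.5005, -0.0324, 0.0166]
tool_rot: [-0.037, 0.999, 0.004, 0.011]
ft_force: [-8.0, 4.4, 7.2]
grip_width: 0.0251
grasp_force: 81.8
```

Call:
{"name": "jog_arm", "arguments": {
  "motion": [
    {"x":0,"y":0,"z":3,"spin":0,"fingers":1},
    {"x":0,"y":0,"z":5,"spin":0,"fingers":1},
    {"x":0,"y":0,"z":5,"spin":0,"fingers":1}
  ]
}}

```text
clock: 51.62
eef_pos: [0.5001, -0.0324, 0.0116]
tool_rot: [-0.036, 0.999, 0.004, 0.011]
ft_force: [-6.3, 4.6, 2.8]
grip_width: 0.0247
grasp_force: 82.3
```

Call:
{"name": "jog_arm", "arguments": {
  "motion": [
    {"x":0,"y":0,"z":3,"spin":0,"fingers":-0.1},
    {"x":0,"y":0,"z":3,"spin":0,"fingers":-0.1},
    {"x":0,"y":0,"z":3,"spin":0,"fingers":-0.1},
    {"x":0,"y":0,"z":-50,"spin":0,"fingers":-0.1},
    {"x":0,"y":0,"z":-100,"spin":0,"fingers":1},
    {"x":40,"y":60,"z":-100,"spin":0,"fingers":1},
    {"x":80,"y":120,"z":-100,"spin":0,"fingers":1},
    {"x":100,"y":180,"z":-100,"spin":0,"fingers":1}
  ]
}}

```text
clock: 52.62
eef_pos: [0.3942, 0.1212, 0.1098]
tool_rot: [-0.035, 0.999, 0.003, 0.012]
ft_force: [1.1, 1.2, 0.1]
grip_width: -0.0
grasp_force: 0.0
```

```bash
python3 - <<'E'
from look import *
np.set_printoptions(precision=4,suppress=True)
def red(c):
    h=cv2.cvtColor(c['img'],cv2.COLOR_BGR2HSV);m=cv2.inRange(h,(0,150,30),(6,255,255))|cv2.inRange(h,(172,150,30),(180,255,255))
    u,v=proj(c,(.505,-.0325,.03)).astype(int);q=np.zeros_like(m);q[v-14:v+14,u-14:u+14]=m[v-14:v+14,u-14:u+14]
    y,x=np.nonzero(q);return x.mean(),y.mean(),len(x)
for a,b in(('top0.npz','side0.npz'),(None,None)):
    T=dict(np.load(a)) if a else cam('top');S=dict(np.load(b)) if b else cam('side')
    r,s=red(T),red(S);print(r,s,tri(T,r[:2],S,s[:2])[0])
np.savez('ts.npz',t=T['img'],s=S['img'])
go((*cw(-88,0),.10,184.1),(*cw(-88,0),.039,184.1))
E
```

```text
(np.float64(231.85), np.float64(177.525), 40) (np.float64(259.2631578947368), np.float64(180.78947368421052), 38) [ 0.5045 -0.0331  0.0307]
(np.float64(231.65), np.float64(176.875), 40) (np.float64(259.2564102564103), np.float64(178.87179487179486), 39) [ 0.5049 -0.0329  0.0378]
at [0.3926 0.1246 0.1096] yaw -175.3 F [-0.3 -1.9  0.2] w -0.0002 g 0.0 t 52.7 tilt [0.0227 0.0076]
shift [ -98.7 -166.2   10.9] spin 0.6
shift [ -97.2 -166.5   71.9] spin 0.6
```

Call:
{"name": "jog_arm", "arguments": {
  "motion": [
    {"x":-20,"y":-50,"z":0,"spin":0.6,"fingers":1},
    {"x":-55,"y":-100,"z":0,"spin":0.6,"fingers":1},
    {"x":-85,"y":-150,"z":0,"spin":0.6,"fingers":1},
    {"x":-97,"y":-169,"z":10,"spin":0.6,"fingers":1},
    {"x":-97,"y":-169,"z":30,"spin":0.6,"fingers":1},
    {"x":-97,"y":-169,"z":50,"spin":0.6,"fingers":1},
    {"x":-97,"y":-169,"z":60,"spin":0.6,"fingers":1},
    {"x":-97,"y":-169,"z":60,"spin":0.6,"fingers":1}
  ]
}}

```text
clock: 53.72
eef_pos: [0.5047, -0.0407, 0.0501]
tool_rot: [-0.031, 0.999, 0.003, 0.011]
ft_force: [-0.1, 0.2, -0.3]
grip_width: 0.0001
grasp_force: 0.0
```

```bash
python3 - <<'E'
from look import *
go((*cw(-88,0),.039,184.1))
E
```

```text
at [ 0.5047 -0.0407  0.0501] yaw -176.5 F [-0.1  0.2 -0.3] w 0.0001 g 0.0 t 53.7 tilt [0.0213 0.006 ]
shift [-0.2  7.7 11.1] spin -0.6
```

Call:
{"name": "jog_arm", "arguments": {
  "motion": [
    {"x":0,"y":7,"z":0,"spin":0,"fingers":1},
    {"x":0,"y":7,"z":3,"spin":0,"fingers":1},
    {"x":0,"y":7,"z":6,"spin":0,"fingers":1},
    {"x":0,"y":7,"z":9,"spin":0,"fingers":1},
    {"x":0,"y":7,"z":12,"spin":0,"fingers":1},
    {"x":0,"y":7,"z":14,"spin":0,"fingers":1},
    {"x":0,"y":7,"z":14,"spin":0,"fingers":1}
  ]
}}

```text
clock: 54.6
eef_pos: [0.5054, -0.0337, 0.0387]
tool_rot: [-0.031, 0.999, 0.003, 0.012]
ft_force: [-6.5, 0.4, 15.2]
grip_width: 0.0
grasp_force: 7.6
```

Call:
{"name": "jog_arm", "arguments": {
  "motion": [
    {"x":0,"y":0,"z":-30,"spin":0,"fingers":1},
    {"x":0,"y":0,"z":-80,"spin":0,"fingers":1},
    {"x":60,"y":-40,"z":-90,"spin":0,"fingers":1},
    {"x":110,"y":-90,"z":-90,"spin":0,"fingers":1},
    {"x":130,"y":-150,"z":-90,"spin":0,"fingers":1},
    {"x":150,"y":-200,"z":-90,"spin":0,"fingers":1},
    {"x":150,"y":-200,"z":-90,"spin":0,"fingers":1}
  ]
}}

```text
clock: 55.48
eef_pos: [0.3648, -0.2465, 0.1226]
tool_rot: [-0.027, 1.0, 0.002, 0.012]
ft_force: [-0.2, 0.5, 0.0]
grip_width: 0.0001
grasp_force: 0.0
```

```bash
python3 - <<'E'
from look import *
np.set_printoptions(precision=4,suppress=True)
def red(c):
    h=cv2.cvtColor(c['img'],cv2.COLOR_BGR2HSV);m=cv2.inRange(h,(0,150,30),(6,255,255))|cv2.inRange(h,(172,150,30),(180,255,255))
    u,v=proj(c,(.505,-.0325,.03)).astype(int);q=np.zeros_like(m);q[v-14:v+14,u-14:u+14]=m[v-14:v+14,u-14:u+14]
    y,x=np.nonzero(q);return x.mean(),y.mean(),len(x)
T=cam('top');S=cam('side');r,s=red(T),red(S);print(r,s,tri(T,r[:2],S,s[:2])[0]); go()
def blob(c,lo,hi,p,w=22):
    h=cv2.cvtColor(c['img'],cv2.COLOR_BGR2HSV);m=cv2.inRange(h,lo,hi);u,v=proj(c,p).astype(int);q=np.zeros_like(m);q[v-w:v+w,u-w:u+w]=m[v-w:v+w,u-w:u+w];y,x=np.nonzero(q);return x.mean(),y.mean(),len(x)
for n,c in(('T',T),('S',S)):
    print(n,[onz(c,*blob(c,lo,hi,p)[:2],z) for lo,hi,p,z in(((5,150,40),(15,255,255),(.573,-.38,.014),.014),((105,120,30),(125,255,255),(.46,-.35,.008),.008),((14,100,40),(30,255,255),(.46,-.294,.01),.01))])
E
```

```text
(np.float64(231.9268292682927), np.float64(177.58536585365854), 41) (np.float64(260.25), np.float64(180.82142857142858), 28) [ 0.5059 -0.0339  0.0305]
at [ 0.3656 -0.244   0.1223] yaw -176.6 F [-0.3  0.5  0.4] w 0.0 g 0.0 t 55.6 tilt [0.0235 0.006 ]
T [array([ 0.5676, -0.3837,  0.014 ]), array([ 0.465 , -0.3479,  0.008 ]), array([ 0.4617, -0.2927,  0.01  ])]
S [array([ 0.5672, -0.3822,  0.014 ]), array([ 0.4652, -0.344 ,  0.008 ]), array([ 0.4847, -0.2803,  0.01  ])]
```

```bash
python3 -c "
from workcell import bot; print(bot.job_done())"
```

```text
the job is handed in; nothing more can be done
None
```

I handed the job in without seeing the verdict: the pin is in the small tray, the punch is on its mat, the blue, red and yellow tiles stand in one row against the fence, and the camera shows the bar back at its original closed height.

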